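# Prop open the carver's stock chest and stand the finished elephant in it

## Robot

A 6-joint arm with a two-finger parallel gripper is mounted at the origin on the work surface. World frame = base frame: x ahead of the robot, y to its left, z up, the work surface at z = 0. Lengths are in m, angles in degrees, forces in N, time in s.
With the tool pointing down it reaches from about 0.4 to 0.825 m from the base axis. Payload 7 kg.
Tool frame: the origin (TCP) lies on the centre line of the jaws, within the pads' length; the fingertips stand 11 mm ahead of it and the grasp point (between the pads) lies 8 mm behind it; z points along the fingers, y is the line along which they close (so a half turn about z gives the same grasp; the last joint's range is limited). The gripper opens to 88 mm and grips with 3 to 60 N. Pads are 19 mm wide; open, the fingers measure 130 mm over their backs; the gripper's body (78 mm by 193 mm) begins 47 mm behind the grasp point.
Start: joints at [86.58, 20.546, 0.682, 0, -70.136, -16.507], TCP at [0.23, 0.635, 0.238] pointing down, gripper open.
Joint ranges: [-176.03, 176.03], [-82.01, 121.73], [-58.28, 71.71], [-173.87, 95.51], [-174.79, -0.11], [-173.66, 173.66]. Speed limits (degrees/s): [136.94, 136.94, 172.46, 180, 180, 180].

## Interface

Orientations are given as [roll, pitch, yaw] about the fixed x, y, z axes, in that order (R = Rz(yaw) Ry(pitch) Rx(roll)).
In Python, from plant import r, capture, camera_model, job gives the robot as it stands.
- The arm moves only by the tool drive_tool, never from a script. Its argument "increments" is a list that holds one entry, the list of rows, each a list of 5 numbers: the gripper's target within -1 to 1 (fully open at 1, half-way at 0, shut at -1), then the shift along the tool's x, y, z scaled (see below), then the turn about the tool's z scaled (see below). In form: [[[gripper, tx, ty, tz, roll], ...]]. A call has 1 to 5 rows; each row is the pose to reach, as a shift and turn from the pose commanded when the call began, along the tool's axes at that moment, turning the shorter way round; what a row does not reach only later rows make up. The controller multiplies each number of a shift by 120 mm and each number of a turn by 360 degrees. A row lasts 1/8 s, in which the tool goes at most 62.5 mm and 10.7 degrees, less where a joint would pass 70% of its speed; a pose out of reach is approached as far as the arm can. A call with a number of a shift or a turn outside -1 to 1 is refused whole. A call with a gripper value outside its range is refused whole. The fingers move at their own pace and stop on an object; "squeeze" is the grip in N (left out, the last holds). Time passes only in rows, so rows that repeat a pose let the fingers close. It gives the time, the measured TCP pose, the force, the opening and the grip force at its end, in the units of the state.
- r.get_state(): the state, without advancing time (a new reading comes with each control period).
- capture(name): name is "side" or "top"; returns the picture (480x640x3 uint8, red, green, blue); there is no depth.
- camera_model(name): a dict with "camera_matrix" (3x3 intrinsics, pixels), "rvec" (rotation vector, rad) and "tvec" (3), from world to camera coordinates, as OpenCV has them. Camera axes: x right, y down, z forward; pixel columns grow to the right and rows downward; lengths in m; the calibration is good to about 2 mm. A picture is of the moment at which its call begins. camera_model takes no time and is no camera call.
- job.close_job(): hands the job in; it is judged then, once.
The state is a dict: "time_s": time; "joints": joint angles; "qd": joint speeds; "joint_torque": joint torques, N m; "tcp_pos": TCP position; "eef_rot": TCP orientation; "contact_force": force on the tool from outside, world axes, zero at the start; "moment": the same for the moment, N m; "gripper_width": finger opening in m; "gripper_force": force on a finger pad.
Only numpy, scipy, OpenCV 4.12 (cv2) and the standard library are available. Lean on these libraries where they do the work, as an engineer would, in place of code of your own. Each camera call takes 0.05 s, during which the arm holds its last target. There are 200 camera calls.

## Task

Open the steel chest's lid by its front handle right back to its stop, swing the red-sleeved prop rod up out of its clip on the right-hand rim, and let the lid down on it so that the rod's tip sits in the catch under the lid and holds it open. Then take the carved elephant from the wood block and stand it upright on the cork mat in the chest's free bay, lined up lengthwise with the mat like the others. Do not drop the lid or the elephant, and leave the two carvings in the chest, the glue bottle and the mallet where they are.

Things in the scene. Friction and masses are not known exactly. Their poses are not given: they have to be found in the camera images.
- chest: Dark sheet-steel chest fixed on the bench, 200 mm deep (x) by 440 wide (y), walls 3 mm thick and 95 mm high, closed height 143 mm. Origin: centre of its underside; x points from the front (handle side, near the robot) to the hinge side, y to its left, z up. Floor 4 mm. Inside, plywood dividers 45 mm high part three bays 114 mm wide side by side in y, centred at chest y = -0.108, 0.010 and 0.128; one is free.
- lid (a joint): Lid angle, rad: 0 closed, stop at 1.396. It is a steel pan 48 mm deep, 0.9 kg, hinged along the chest's far top edge, front going up. Left above about 1.3 rad it leans back on its stop by itself, but a knock brings it down; below about 1.2 it falls shut unless held. On the rod it rests at 0.873.
- lid_handle (a point): Middle of the lid's bow handle: a round steel bar 10 mm thick and 110 mm long along chest y, 35 mm in front of the lid's front face. From the hinge line, with the lid shut, it lies 241.5 mm towards the front and 24 mm up; it turns with the lid. Axes as the lid's (as the chest's when shut). A vertical tool can pinch the bar through the whole swing, the bar turning between the fingers.
- hinge (a point): Centre of the hinge line (along chest y): chest point (0.100, 0, 0.095). Axes as the chest's. Fixed to the chest.
- catch (a point): Where the centre of the rod's tip lies when fully seated in the steel catch under the lid: two flared cheeks across the rod's path, 20 mm apart at the bottom, 38 mm at the mouth, 14 mm deep, so a tip up to 15 mm off slides in. On the lid: 140 mm in front of the hinge line, 200 mm to the chest's right (-y), 40 mm above the hinge line with the lid shut. Axes turn with the lid: x along the lid towards the hinge, z into the catch.
- rod (a joint): Prop rod angle, rad: 0 lying level in its open-topped clip on the right-hand rim, tip to the rear; grows as the tip swings up and forward, about chest -y; range 0 to 1.3. The pivot is stiff (0.1 N m), so the rod stays where it is left, settling back up to 0.05 rad as the fingers let go. With the lid down on it, seated in the catch, it stands at 0.715.
- rod_pivot (a point): Rod's pivot, near the front of the chest's right-hand rim: chest point (-0.085, -0.200, 0.119), 24 mm above the rim. Axes as the chest's.
- rod_grip (a point): Middle of the rod's red sleeve (14 mm thick, 44 mm long), 110 mm from the pivot along the 8 mm steel rod. x runs along the rod to its tip, y as chest y, z upward when the rod lies in its clip. Hidden under the closed lid; free for a grasp from above, closing along chest y, once the lid is back.
- rod_tip (a point): Centre of the rod's round tip (10 mm ball), 166 mm from the pivot. Axes as rod_grip.
- elephant: Finished black carved elephant, about 150 mm long, 115 mm to the tip of its raised trunk, 0.25 to 0.43 kg, standing on the wood block. Origin: middle between its feet, at sole height; x points to its head, z up. Flanks 43 to 45 mm apart, best gripped at 60 mm above its soles, x = -15 to 10 mm. Ears (80 mm across, from x = 24 mm on), tusks and trunk (to x = 92 mm) are in front; its back is 81 mm high and its rump ends at x = -57 mm.
- mat_free: Cork mat in the free bay, 150 mm (x) by 100 mm (y) by 4 mm thick, fixed on the chest floor. Origin: centre of its underside, 4 mm above the bench; axes as the chest's. Its centre is 18 mm in front of the chest's middle. Hidden until the lid is open. With the lid on the rod, the lid's edge and handle hang over the bay, so an upright tool strikes the lid: lean its upper end some 20 to 35 degrees towards the chest's front to get in and out.
- stump: Round wood block, 50 mm high, about 180 mm across, fixed. Origin: centre of its underside. The elephant stands on it, head turned away from the robot, give or take 1 rad.
- elephant_b: Another such elephant, standing in a bay of the chest; leave it. Origin and axes as elephant.
- elephant_c: A third such elephant, standing in the remaining bay; leave it. Origin and axes as elephant.
- glue: White squeeze bottle, 48 mm across, 125 mm tall, standing. Origin: centre of its underside.
- mallet: Turned wooden carver's mallet, 74 mm across, 190 mm tall, standing on its head. Origin: centre of its underside.
Mind the look-alikes: they are no part of the job. Leave any blue or orange look-alike of the elephant alone.

How it is judged:
By the outcome, as a careful person would: the job done as asked, in the order asked, and still so for the second after the job is handed in, with the robot touching nothing.
It also fails if it takes over 72 s, if anything falls off the work surface, if the arm or the gripper's body presses on something with over 40 N, if the wrist force passes 120 N, or if a joint passes its speed limit or range.

## Working session

There is one attempt and no reset: what is moved stays moved. The work goes in short steps, Python scripts to look and compute and a tool call to move; the robot and the scene stay as the last step left them, time stands still between calls to the robot, and variables do not carry over. Pictures are saved under pics/ and viewed, at most 10 in all, crops included, and the job is handed in when it is done.

Besides the shell and the picture viewer there is one more tool, called after "Emit:" in YAML: its name, and indented under it one key for each argument. drive_tool: Moves the arm, as the interface text tells. Its arguments: {"type":"object","properties":{"increments":{"type":"array"},"squeeze":{"type":"number"}},"required":["increments"]}

```bash
ls; mkdir -p pics
python3 - <<'E'
from plant import r,capture,camera_model,job
import cv2
for n in("side","top"):
    cv2.imwrite(f"pics/{n}0.png",capture(n)[:,:,::-1]); m=camera_model(n); print(n,m)
print(r.get_state())
E
```

```text
pics
side {'camera_matrix': array([[565.18747107,   0.        , 317.24361819],
       [  0.        , 565.18747107, 247.24097727],
       [  0.        ,   0.        ,   1.        ]]), 'rvec': array([ 1.54106045,  2.47247876, -0.44925655]), 'tvec': array([ 0.32285186, -0.397456  ,  1.95878567])}
top {'camera_matrix': array([[461.57421522,   0.        , 317.31888488],
       [  0.        , 461.57421522, 237.94646399],
       [  0.        ,   0.        ,   1.        ]]), 'rvec': array([ 2.12127363, -2.1851913 ,  0.10448584]), 'tvec': array([-0.05594699,  0.56513889,  1.15699168])}
{'time_s': 0.1, 'joints': array([ 8.65790152e+01,  2.05868333e+01,  6.39625895e-01, -1.67394683e-02,
       -7.01358489e+01, -1.65075534e+01]), 'qd': array([-0.04325928, -0.07915846,  0.12339356,  0.04096247,  0.0151512 ,
       -0.06533063]), 'joint_torque': array([-1.31712888e-03, -5.84164810e+01,  2.93750006e+01,  7.01553270e+00,
        1.01078750e-02, -5.72300632e-05]), 'tcp_pos': array([0.22995187, 0.63418316, 0.2367297 ]), 'eef_rot': array([ 1.79915895e+02, -8.51333039e-03, -1.99342313e+01]), 'contact_force': array([-0.35040875,  1.0370878 ,  0.61665183]), 'moment': array([ 0.00139242, -0.0134197 ,  0.02505338]), 'gripper_force': 0.0, 'gripper_width': 0.08759718868380637}
```

View pics/side0.png

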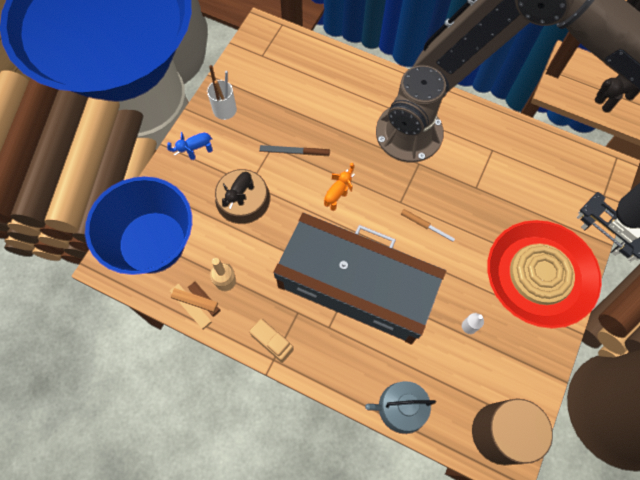

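View pics/top0.png

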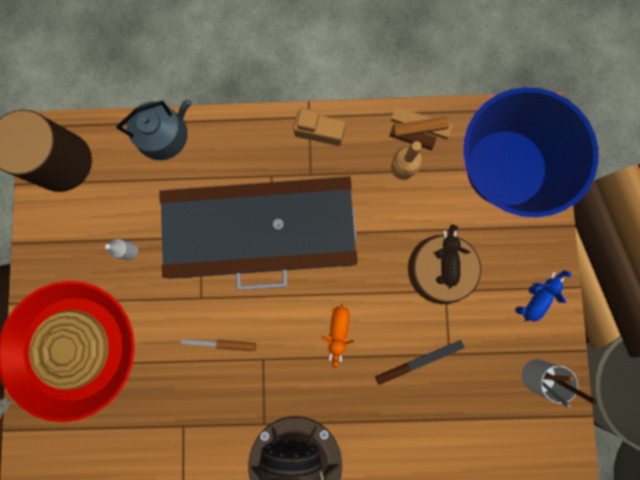

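The side view shows the chest at about (360,275) with its handle at (375,238), and the black elephant on the wood block at (238,188). In the top view the chest is at (258,228), the handle at (262,280) and the elephant at (452,258). The orange elephant (340,335 top), the blue one (543,297 top) and a dark one on a back shelf (612,92 side) are look-alikes. The black one on the round block fits the description.

Run:
```python
import cv2,numpy as np
t=cv2.imread("pics/top0.png");s=cv2.imread("pics/side0.png")
f=lambda im,x,y,w,h,k:cv2.resize(im[y:y+h,x:x+w],None,fx=k,fy=k,interpolation=cv2.INTER_CUBIC)
a=f(t,150,170,220,130,3.6)  # 792x468
cv2.imwrite("pics/c1.png",a)
b=np.hstack([f(t,400,215,90,100,4.4),f(s,205,160,90,100,4.4)])
cv2.imwrite("pics/c2.png",b);print(a.shape,b.shape)
```

```text
(468, 792, 3) (440, 792, 3)
```

View pics/c1.png

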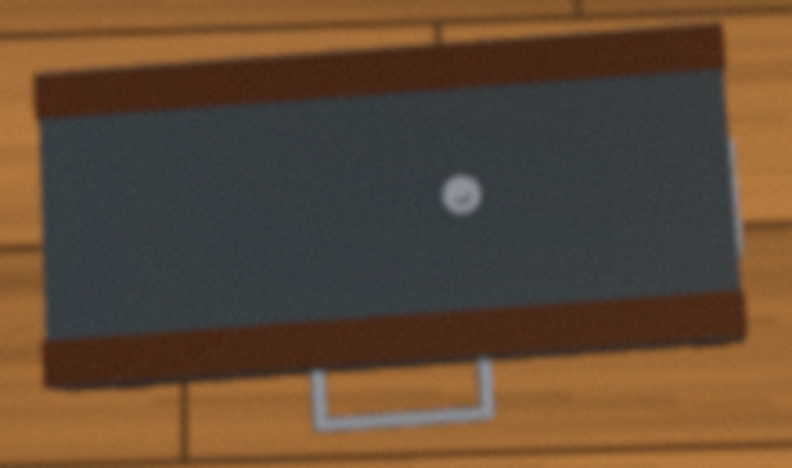

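View pics/c2.png

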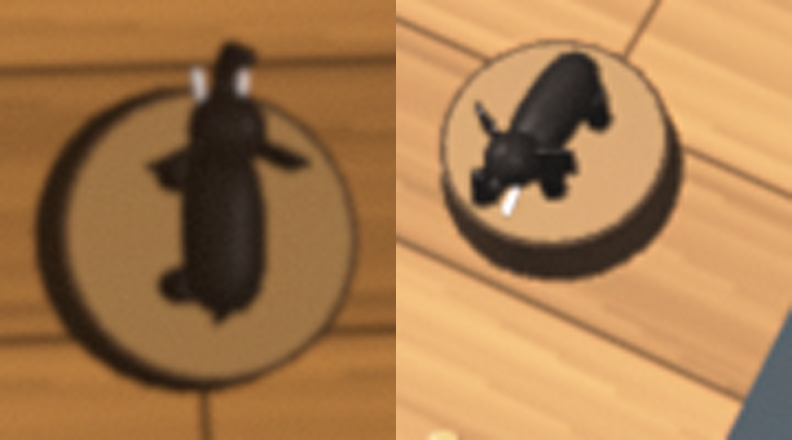

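c1 shows the lid corners at crop (36,75), (722,25), (746,340), (46,386) and the handle bar's ends at (320,425) and (490,412). c2 confirms the black elephant with white tusks on the block, head away from the robot, at top crop (225,215), rump (222,305) and forehead (230,130).

```bash
cat > h.py <<'E'
import numpy as np,cv2
from plant import r,capture,camera_model,job
from scipy.spatial.transform import Rotation as R
def bp(n,uv,z):
    m=camera_model(n);Rm=cv2.Rodrigues(m["rvec"])[0];t=m["tvec"]
    c=-Rm.T@t; uv=np.atleast_2d(uv).astype(float)
    d=np.c_[uv,np.ones(len(uv))]@np.linalg.inv(m["camera_matrix"]).T@Rm
    return c+d*((z-c[2])/d[:,2])[:,None]
def pj(n,P):
    m=camera_model(n);return cv2.projectPoints(np.atleast_2d(P).astype(float),m["rvec"],m["tvec"],m["camera_matrix"],None)[0][:,0]
E
python3 - <<'E'
from h import *
np.set_printoptions(precision=4,suppress=True)
c=np.array([[36,75],[722,25],[746,340],[46,386]])/3.6+[150,170]
P=bp("top",c,.143);print(P,P.mean(0),np.linalg.norm(P-np.roll(P,1,0),axis=1))
e=lambda a:np.degrees(np.arctan2(a[1],a[0]))
print("yaw",[e(v) for v in(P[0]-P[3],P[1]-P[2])],[e(v)-90 for v in(P[0]-P[1],P[3]-P[2])])
h=bp("top",np.array([[320,425],[488,412]])/3.6+[150,170],.119);print("handle",h,h.mean(0),e(h[0]-h[1])-90)
hs=bp("side",[[357,235],[394,246]],.119);print("hside",hs,hs.mean(0))
q=lambda p:np.array(p)/4.4+[400,215]
for p,z in(((225,215),.11),((222,305),.11),((230,130),.115),((237,60),.15),((210,237),.05)):print(p,bp("top",q(p),z))
q2=lambda p:(np.array(p)-[396,0])/4.4+[205,160]
for p,z in(((548,105),.131),((582,75),.11),((515,155),.13),((553,140),.05)):print("s",p,bp("side",q2(p),z))
E
```

```text
[[ 0.6746  0.2962  0.143 ]
 [ 0.6932 -0.1573  0.143 ]
 [ 0.4858 -0.1651  0.143 ]
 [ 0.4695  0.2875  0.143 ]] [0.5808 0.0653 0.143 ] [0.2053 0.4539 0.2075 0.4529]
yaw [np.float64(2.4335685927635624), np.float64(2.150773779663048)] [np.float64(2.343383521853795), np.float64(2.0625442093108433)]
handle [[0.4396 0.1146 0.119 ]
 [0.4449 0.004  0.119 ]] [0.4423 0.0593 0.119 ] 2.7473645978841006
hside [[0.4769 0.0063 0.119 ]
 [0.4604 0.1199 0.119 ]] [0.4686 0.0631 0.119 ]
(225, 215) [[ 0.4824 -0.3901  0.11  ]]
(222, 305) [[ 0.4341 -0.3856  0.11  ]]
(230, 130) [[ 0.5279 -0.3943  0.115 ]]
(237, 60) [[ 0.5615 -0.3906  0.15  ]]
(210, 237) [[ 0.4732 -0.3971  0.05  ]]
s (548, 105) [[ 0.4869 -0.3879  0.131 ]]
s (582, 75) [[ 0.447  -0.3853  0.11  ]]
s (515, 155) [[ 0.5306 -0.3901  0.13  ]]
s (553, 140) [[ 0.4785 -0.3999  0.05  ]]
```

Run:
```python
from h import *
y=np.radians(2.25);C=np.array([.581,.0653]);cs,sn=np.cos(y),np.sin(y)
W=lambda p:np.array([C[0]+cs*p[0]-sn*p[1],C[1]+sn*p[0]+cs*p[1],p[2]])
segs=[[(-.1415,-.055,.119),(-.1415,.055,.119)]]
for z in(0.,.095,.143):
  k=[(-.1,-.22,z),(.1,-.22,z),(.1,.22,z),(-.1,.22,z)]
  segs+=[[k[i],k[(i+1)%4]] for i in range(4)]
ims=[]
for n,(x,yy,w,h) in(("side",(265,205,190,145)),("top",(150,165,220,130))):
  K=4 if n=="side" else 3.4
  im=cv2.imread(f"pics/{n}0.png")[yy:yy+h,x:x+w];im=cv2.resize(im,None,fx=K,fy=K,interpolation=cv2.INTER_CUBIC)
  for s in segs:
    p=((pj(n,[W(a) for a in s])-[x,yy]+.5)*K).astype(int)
    cv2.line(im,tuple(p[0].tolist()),tuple(p[1].tolist()),(0,255,255) if s[0][2]==.143 else (0,255,0),1)
  ims.append(cv2.resize(im,(500,int(im.shape[0]*500/im.shape[1]))) if n=="top" else im)
im=np.zeros((600,800,3),np.uint8)
a=cv2.resize(ims[0],(440*1,336));b=ims[1]
im=np.zeros((600,800,3),np.uint8)
a=cv2.resize(ims[0],(600,458)) ;im=a
cv2.imwrite("pics/ov.png",im)
```

```text
(no output)
```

View pics/ov.png

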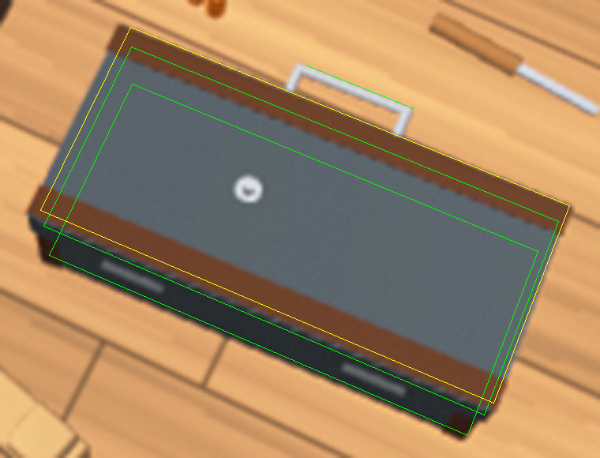

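```bash
cat >> h.py <<'E'
C=np.array([.5835,.0653]);YAW=2.4
def W(p):
    c,s=np.cos(np.radians(YAW)),np.sin(np.radians(YAW));return np.array([C[0]+c*p[0]-s*p[1],C[1]+s*p[0]+c*p[1],p[2]])
def plan(pts,turn=0,g=1,state=None,rows=None,per=62.5):
    """print the shifts (scaled, tool axes) for a list of world points, new call whenever over 120 mm"""
    s=state or r.get_state();p=np.array(s["tcp_pos"]);Rm=R.from_euler("xyz",s["eef_rot"],degrees=True)
    call=[];st=p;cur=p
    out=[]
    for q in pts:
        q=np.array(q,float)
        while 1:
            d=Rm.inv().apply(q-st)/.12
            if abs(d).max()<=1: out.append((len(out),d.round(3).tolist()));cur=q;break
            f=min(1,.119/ max(1e-9,abs(Rm.inv().apply(q-cur)).max()))
            if call is not None and np.allclose(st,cur):
                nx=cur+(q-cur)*f; print("  row",(Rm.inv().apply(nx-st)/.12).round(3).tolist()); cur=nx
            st=cur;print("-- new call");out=[]
            continue
        print("  row",out[-1][1])
    return
E
python3 - <<'E'
from h import *
print(W([-.1415,0,.119]))
plan([W([-.1415,0,.2])])
E
```

```text
[0.44212412 0.05937459 0.119     ]
  row [0.838, 0.992, 0.079]
-- new call
  row [0.838, 0.992, 0.079]
-- new call
  row [0.838, 0.992, 0.079]
-- new call
  row [0.781, 0.925, 0.074]
```

Emit:
drive_tool:
  increments:
    - [[-0.59, 0.84, 0.99, 0.08, 0], [-0.59, 0.84, 0.99, 0.08, 0], [-0.59, 0.84, 0.99, 0.08, 0]]
  squeeze: 20

```text
time_s: 0.48
tcp_pos: [0.2848, 0.4856, 0.2276]
eef_rot: [179.9, 0.0, -20.0]
contact_force: [0.1, 1.1, 0.4]
gripper_width: 0.0632
gripper_force: 0.0
```

Emit:
drive_tool:
  increments:
    - [[-0.59, 0.84, 0.99, 0.08, 0], [-0.59, 0.84, 0.99, 0.08, 0], [-0.59, 0.84, 0.99, 0.08, 0]]

```text
time_s: 0.85
tcp_pos: [0.3388, 0.3395, 0.2181]
eef_rot: [180.0, 0.0, -20.0]
contact_force: [0.4, 0.4, -0.3]
gripper_width: 0.033
gripper_force: 0.0
```

Emit:
drive_tool:
  increments:
    - [[-0.59, 0.84, 0.99, 0.08, 0], [-0.59, 0.84, 0.99, 0.08, 0], [-0.59, 0.84, 0.99, 0.08, 0]]

```text
time_s: 1.23
tcp_pos: [0.3929, 0.1937, 0.2085]
eef_rot: [180.0, 0.0, -20.0]
contact_force: [-0.0, -0.3, 0.2]
gripper_width: 0.0181
gripper_force: 0.0
```

Emit:
drive_tool:
  increments:
    - [[-0.59, 0.78, 0.92, 0.07, 0], [-0.59, 0.78, 0.92, 0.07, 0], [-0.59, 0.78, 0.92, 0.07, 0]]

```text
time_s: 1.6
tcp_pos: [0.4433, 0.0578, 0.1999]
eef_rot: [180.0, 0.0, -20.1]
contact_force: [0.6, 0.4, -0.8]
gripper_width: 0.0181
gripper_force: 0.0
```

Emit:
drive_tool:
  increments:
    - [[-0.59, 0, 0, 0, 0.0935], [-0.59, 0, 0, 0, 0.0935], [-0.59, 0, 0, 0, 0.0935], [-0.59, 0, 0, 0, 0.0935]]

```text
time_s: 2.1
tcp_pos: [0.443, 0.0606, 0.2002]
eef_rot: [180.0, 0.0, -53.6]
contact_force: [0.6, 0.0, 0.8]
gripper_width: 0.0179
gripper_force: 0.0
```

Emit:
drive_tool:
  increments:
    - [[-0.59, 0, 0, 0, 0.0935], [-0.59, 0, 0, 0, 0.0935], [-0.59, 0, 0, 0, 0.0935], [-0.59, 0, 0, 0, 0.0935]]

```text
time_s: 2.6
tcp_pos: [0.4431, 0.0607, 0.2003]
eef_rot: [180.0, -0.0, -87.1]
contact_force: [0.8, 0.2, 0.3]
gripper_width: 0.0176
gripper_force: 0.0
```

Emit:
drive_tool:
  increments:
    - [[-0.59, 0, 0.01, 0.5, 0], [-0.59, 0, 0.01, 0.5, 0], [-0.59, 0, 0.01, 0.5, 0]]

```text
time_s: 2.98
tcp_pos: [0.4429, 0.0609, 0.1417]
eef_rot: [-180.0, -0.0, -87.1]
contact_force: [-0.3, 0.1, 0.3]
gripper_width: 0.0176
gripper_force: 0.0
```

Run:
```python
from h import *
ims=[]
for n,(x,y,w,h) in(("side",(320,180,100,120)),("top",(212,220,100,120))):
    im=capture(n)[y:y+h,x:x+w,::-1];ims.append(cv2.resize(im,None,fx=4,fy=4,interpolation=cv2.INTER_CUBIC))
cv2.imwrite("pics/a1.png",np.hstack(ims));s=r.get_state();p=s["tcp_pos"];print(p,pj("side",[p+[0,0,-.011]]),pj("side",[W([-.1415,0,.119])]))
```

```text
[0.44330064 0.06127547 0.14220563] [[378.74943736 231.64225196]] [[377.90070777 232.60176496]]
```

View pics/a1.png

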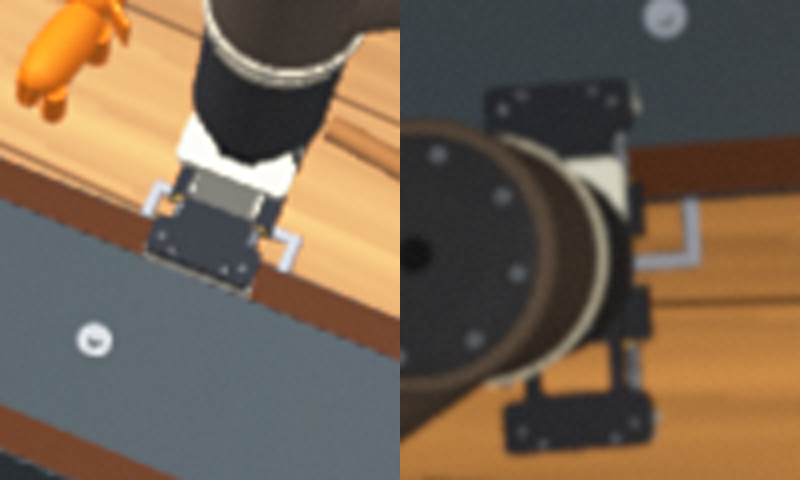

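The picture shows the bar (top crop row 262) midway between the fingers (rows 210 and 315), so I can descend and close.

Emit:
drive_tool:
  increments:
    - [[-0.59, 0, 0, 0.21, 0], [-0.59, 0, 0, 0.21, 0], [-1, 0, 0, 0.21, 0], [-1, 0, 0, 0.21, 0], [-1, 0, 0, 0.21, 0]]
  squeeze: 20

```text
time_s: 3.7
tcp_pos: [0.4441, 0.0612, 0.1167]
eef_rot: [-179.8, 0.0, -87.2]
contact_force: [6.9, -2.1, -5.7]
gripper_width: 0.0095
gripper_force: 20.0
```

```bash
cat >> h.py <<'E'
def handle(t,up=.003):  # TCP world point with the bar 'up' behind the TCP at lid angle t
    return W([.1-.2415*np.cos(t)+.024*np.sin(t),0,.095+.2415*np.sin(t)+.024*np.cos(t)-up])
E
python3 - <<'E'
from h import *
s=r.get_state();print(s["contact_force"],s["gripper_width"],s["tcp_pos"])
Rm=R.from_euler("xyz",s["eef_rot"],degrees=True)
th=np.r_[np.linspace(0,1.38,26),1.4]
P=[handle(t) for t in th]
for k in range(0,25,5):
    print([(Rm.inv().apply(P[k+i]-P[k])/.12).round(2).tolist() for i in range(1,6)])
print(Rm.inv().apply(P[26]-P[25])/.12)
E
```

```text
[ 6.91323213 -2.10617339 -5.65298663] 0.009476043318263405 [0.44414166 0.06121177 0.11666172]
[[0.0, -0.01, -0.11], [0.0, -0.04, -0.22], [0.0, -0.06, -0.33], [0.0, -0.09, -0.44], [0.0, -0.13, -0.54]]
[[0.0, -0.04, -0.1], [0.0, -0.09, -0.2], [0.0, -0.15, -0.3], [0.0, -0.21, -0.39], [0.0, -0.28, -0.48]]
[[0.0, -0.07, -0.09], [0.0, -0.15, -0.17], [0.0, -0.23, -0.25], [0.0, -0.31, -0.32], [0.0, -0.4, -0.39]]
[[0.0, -0.09, -0.06], [0.0, -0.19, -0.12], [0.0, -0.28, -0.18], [0.0, -0.38, -0.22], [0.0, -0.49, -0.27]]
[[0.0, -0.11, -0.04], [0.0, -0.21, -0.07], [0.0, -0.32, -0.09], [0.0, -0.43, -0.11], [0.0, -0.54, -0.12]]
[ 0.00028163 -0.04032486 -0.00313603]
```

Emit:
drive_tool:
  increments:
    - [[-1, 0, -0.01, -0.11, 0], [-1, 0, -0.04, -0.22, 0], [-1, 0, -0.06, -0.33, 0], [-1, 0, -0.09, -0.44, 0], [-1, 0, -0.13, -0.54, 0]]

```text
time_s: 4.32
tcp_pos: [0.4597, 0.0619, 0.1817]
eef_rot: [-179.8, 0.1, -87.2]
contact_force: [8.2, -1.4, -8.9]
gripper_width: 0.0091
gripper_force: 20.0
```

Emit:
drive_tool:
  increments:
    - [[-1, 0, -0.04, -0.1, 0], [-1, 0, -0.09, -0.2, 0], [-1, 0, -0.15, -0.3, 0], [-1, 0, -0.21, -0.39, 0], [-1, 0, -0.28, -0.48, 0]]

```text
time_s: 4.95
tcp_pos: [0.4902, 0.063, 0.238]
eef_rot: [179.9, 0.0, -87.3]
contact_force: [-6.9, 2.2, -1.0]
gripper_width: 0.0095
gripper_force: 20.0
```

Emit:
drive_tool:
  increments:
    - [[-1, 0, -0.07, -0.09, 0], [-1, 0, -0.15, -0.17, 0], [-1, 0, -0.23, -0.25, 0], [-1, 0, -0.31, -0.32, 0], [-1, 0, -0.4, -0.39, 0]]

```text
time_s: 5.58
tcp_pos: [0.5371, 0.0649, 0.2866]
eef_rot: [179.8, -0.0, -87.2]
contact_force: [-14.3, 2.4, 13.1]
gripper_width: 0.0093
gripper_force: 20.0
```

Emit:
drive_tool:
  increments:
    - [[-1, 0, -0.09, -0.06, 0], [-1, 0, -0.19, -0.12, 0], [-1, 0, -0.28, -0.18, 0], [-1, 0, -0.38, -0.22, 0], [-1, 0, -0.49, -0.27, 0]]

```text
time_s: 6.2
tcp_pos: [0.5981, 0.0675, 0.3199]
eef_rot: [-179.9, -0.0, -87.2]
contact_force: [-3.2, -1.0, 4.3]
gripper_width: 0.0095
gripper_force: 20.0
```

Emit:
drive_tool:
  increments:
    - [[-1, 0, -0.11, -0.04, 0], [-1, 0, -0.21, -0.07, 0], [-1, 0, -0.32, -0.09, 0], [-1, 0, -0.43, -0.11, 0], [-1, 0, -0.52, -0.12, 0]]

```text
time_s: 6.82
tcp_pos: [0.6614, 0.0702, 0.3337]
eef_rot: [-179.8, -0.1, -87.3]
contact_force: [-0.1, -2.5, 5.8]
gripper_width: 0.0094
gripper_force: 20.0
```

Emit:
drive_tool:
  increments:
    - [[-1, 0, -0.03, 0, 0], [-1, 0, -0.05, 0, 0], [-1, 0, -0.05, 0, 0]]

```text
time_s: 7.2
tcp_pos: [0.6671, 0.0704, 0.334]
eef_rot: [-179.8, -0.1, -87.3]
contact_force: [-2.4, -2.8, 8.1]
gripper_width: 0.0094
gripper_force: 20.0
```

Emit:
drive_tool:
  increments:
    - [[-1, 0, -0.02, 0, 0], [-1, 0, -0.04, 0, 0], [-1, 0, -0.04, 0, 0]]

```text
time_s: 7.58
tcp_pos: [0.6673, 0.0704, 0.3339]
eef_rot: [179.7, -0.1, -87.2]
contact_force: [-21.6, -0.3, 15.5]
gripper_width: 0.009
gripper_force: 20.0
```

Emit:
drive_tool:
  increments:
    - [[-1, 0, 0.04, 0, 0], [-0.4, 0, 0.04, 0, 0], [-0.4, 0, 0.04, 0, 0], [-0.4, 0, 0.04, -0.2, 0], [-0.4, 0, 0.04, -0.4, 0]]

```text
time_s: 8.2
tcp_pos: [0.6664, 0.0716, 0.379]
eef_rot: [179.9, -0.0, -87.2]
contact_force: [0.5, -0.6, -0.0]
gripper_width: 0.026
gripper_force: 0.0
```

Emit:
drive_tool:
  increments:
    - [[-0.4, 0, 0.5, -0.2, 0], [-0.4, 0, 1, -0.2, 0], [-0.4, 0, 1, -0.2, 0]]

```text
time_s: 8.57
tcp_pos: [0.5434, 0.0652, 0.4051]
eef_rot: [-179.9, 0.1, -87.2]
contact_force: [1.7, -0.3, 1.1]
gripper_width: 0.0267
gripper_force: 0.0
```

Emit:
drive_tool:
  increments:
    - [[0.1, -0.5, 0.5, 0, -0.125], [0.1, -0.9, 0.9, 0, -0.125], [0.1, -0.9, 0.9, 0, -0.125], [0.1, -0.9, 0.9, 0, -0.125], [0.1, -0.9, 0.9, 0, -0.125]]

```text
time_s: 9.2
tcp_pos: [0.4335, 0.1691, 0.403]
eef_rot: [180.0, 0.0, -42.2]
contact_force: [-0.1, -0.2, -0.3]
gripper_width: 0.0481
gripper_force: 0.0
```

Run:
```python
from h import *
im=capture("top")[:,:,::-1];cv2.imwrite("pics/t1full.png",im);cv2.imwrite("pics/s1full.png",capture("side")[:,:,::-1])
t=cv2.resize(im[150:300,140:380],None,fx=3.3,fy=3.3,interpolation=cv2.INTER_CUBIC);cv2.imwrite("pics/t1.png",t);print(t.shape)
print(r.get_state()["tcp_pos"],r.get_state()["eef_rot"])
```

```text
(495, 792, 3)
[0.43370794 0.16857734 0.4028458 ] [ 1.79955130e+02  4.35155165e-03 -4.24108421e+01]
```

View pics/t1.png

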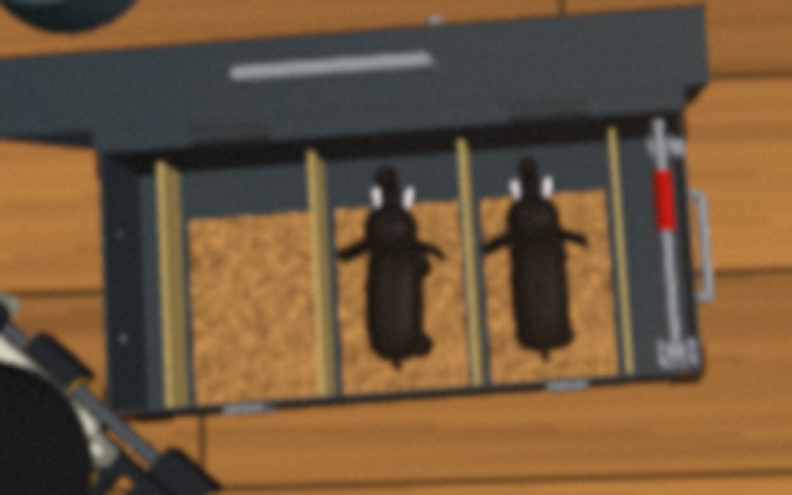

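Top crop: the lid stands open at its stop. The left bay (250,300) is free, and the other two elephants face the rear. The red sleeve is at (664,198), the tip at (658,125) and the pivot near (676,352).

Run:
```python
from h import *
np.set_printoptions(precision=4,suppress=True)
q=lambda p:np.array(p)/3.3+[140,150]-.0
P=bp("top",q([[188,218],[310,210],[322,393],[195,405]]),.008);print(P,P.mean(0))
s=bp("top",q([[664,198],[658,125],[676,352]]),.119);print(s)
e=lambda a:np.degrees(np.arctan2(a[1],a[0]))
print(e(P[0]-P[3]),e(s[1]-s[2]))
import h
for c in([.5855,.0655],):
    h.C=np.array(c);print(W([-.018,.128,.008]),W([.025,-.2,.119]),W([.081,-.2,.119]),W([-.085,-.2,.119]))
# red centroid in side image
for n,f in(("top","t1full"),("side","s1full")):
    im=cv2.imread(f"pics/{f}.png").astype(int);m=(im[:,:,2]>130)&(im[:,:,1]<60)&(im[:,:,0]<60)
    m[:, :270 if n=="side" else 300]=0
    if n=="side": m[:,470:]=0
    ys,xs=np.nonzero(m);print(n,len(xs),xs.mean(),ys.mean(),bp(n,[xs.mean(),ys.mean()],.123))
```

```text
[[0.6344 0.2457 0.008 ]
 [0.6377 0.1471 0.008 ]
 [0.4904 0.1387 0.008 ]
 [0.4839 0.2398 0.008 ]] [0.5616 0.1928 0.008 ]
[[ 0.6189 -0.1334  0.119 ]
 [ 0.6731 -0.1309  0.119 ]
 [ 0.5064 -0.1381  0.119 ]]
2.211245034644624 2.4958572879728584
[0.5622 0.1926 0.008 ] [ 0.6189 -0.1333  0.119 ] [ 0.6748 -0.1309  0.119 ] [ 0.5089 -0.1379  0.119 ]
top 98 339.38775510204084 234.90816326530611 [[ 0.5583 -0.1269  0.123 ]]
side 0 nan nan [[nan nan nan]]<stdin>:16: RuntimeWarning: Mean of empty slice.
  ret = ret.dtype.type(ret / rcount)
```

```bash
sed -i 's/C=np.array(\[.5835,.0653\])/C=np.array([.5855,.0655])/' h.py
python3 - <<'E'
from h import *
p=np.array([.4433,.0613,.1422])
for h in(.05,.1,.15,.2,.25,.3):
    q=p+[0,0,h]; print(h,((pj("side",[q,q+[0,.05,0],q-[0,.05,0]])-[320,180])*4).round().tolist())
plan([W([-.015,-.2,.4]),W([.012,-.2,.4])],0)
E
```

```text
0.05 [[244.0, 174.0], [308.0, 203.0], [181.0, 146.0]]
0.1 [[252.0, 146.0], [318.0, 175.0], [187.0, 118.0]]
0.15 [[260.0, 117.0], [328.0, 146.0], [193.0, 87.0]]
0.2 [[269.0, 85.0], [339.0, 115.0], [200.0, 55.0]]
0.25 [[278.0, 51.0], [351.0, 82.0], [207.0, 20.0]]
0.3 [[288.0, 15.0], [363.0, 47.0], [214.0, -17.0]]
  row [0.992, 0.401, 0.009]
-- new call
  row [0.992, 0.401, 0.009]
-- new call
  row [0.616, 0.249, 0.006]
  row [0.775, 0.091, 0.006]
```

Emit:
drive_tool:
  increments:
    - [[-0.23, 0.92, 0.27, 0, 0], [-0.23, 0.92, 0.27, 0, 0], [-0.23, 0.92, 0.27, 0, 0]]

```text
time_s: 9.68
tcp_pos: [0.4947, 0.0673, 0.4022]
eef_rot: [179.9, 0.0, -42.7]
contact_force: [-0.8, -0.1, -0.6]
gripper_width: 0.0341
gripper_force: 0.0
```

Emit:
drive_tool:
  increments:
    - [[-0.23, 0.92, 0.27, 0, 0], [-0.23, 0.92, 0.27, 0, 0], [-0.23, 0.92, 0.27, 0, 0]]

```text
time_s: 10.05
tcp_pos: [0.5544, -0.0305, 0.4017]
eef_rot: [179.9, 0.1, -42.7]
contact_force: [0.3, -0.1, -0.3]
gripper_width: 0.0337
gripper_force: 0.0
```

Emit:
drive_tool:
  increments:
    - [[-0.23, 0.8, 0.27, 0, 0], [-0.23, 0.8, 0.27, 0, 0], [-0.23, 0.8, 0.27, 0, 0]]

```text
time_s: 10.42
tcp_pos: [0.6032, -0.1179, 0.4016]
eef_rot: [179.9, 0.1, -42.5]
contact_force: [-0.2, 0.4, -0.6]
gripper_width: 0.0336
gripper_force: 0.0
```

Emit:
drive_tool:
  increments:
    - [[-0.23, 0, 0, 0, -0.1245], [-0.23, 0, 0, 0, -0.1245], [-0.23, 0, 0, 0, -0.1245], [-0.23, 0, 0, 0, -0.1245], [-0.23, 0, 0, 0, -0.1245]]

```text
time_s: 11.05
tcp_pos: [0.6022, -0.1155, 0.4034]
eef_rot: [-180.0, -0.0, 2.6]
contact_force: [0.2, -0.3, -0.4]
gripper_width: 0.0337
gripper_force: 0.0
```

Run:
```python
from h import *
print(r.get_state()["tcp_pos"],r.get_state()["eef_rot"],r.get_state()["joints"])
plan([W([.007,-.2,.38]),W([.007,-.2,.28]),W([.007,-.2,.17])])
```

```text
[ 0.60222609 -0.11545299  0.40336127] [-1.79985346e+02 -1.41433496e-02  2.56396006e+00] [ 7.36641010e+00  1.14191546e+01  9.18853144e+00 -1.34288539e-02
 -8.77540563e+01  8.51980762e+01]
  row [-0.018, 0.154, 0.195]
-- new call
  row [-0.0, 0.0, 0.833]
-- new call
  row [-0.0, 0.0, 0.917]
```

Emit:
drive_tool:
  increments:
    - [[-0.23, -0.02, 0.15, 0.2, 0], [-0.23, -0.02, 0.15, 0.6, 0], [-0.23, -0.02, 0.15, 1, 0], [-0.23, -0.02, 0.15, 1, 0]]

```text
time_s: 11.55
tcp_pos: [0.5987, -0.134, 0.2798]
eef_rot: [-180.0, 0.4, 2.4]
contact_force: [-0.2, -0.6, 1.4]
gripper_width: 0.0338
gripper_force: 0.0
```

Emit:
drive_tool:
  increments:
    - [[-0.23, 0, 0, 0.4, 0], [-0.23, 0, 0, 0.8, 0], [-0.23, 0, 0, 0.95, 0], [-0.23, 0, 0, 0.95, 0]]

```text
time_s: 12.05
tcp_pos: [0.6015, -0.1344, 0.1701]
eef_rot: [180.0, 0.0, 2.5]
contact_force: [0.7, 0.3, 1.3]
gripper_width: 0.0338
gripper_force: 0.0
```

Run:
```python
from h import *
print(r.get_state()["tcp_pos"],r.get_state()["contact_force"])
plan([W([.007,-.2,.121])])
a=capture("top")[150:300,240:390,::-1];b=capture("side")[180:330,310:460,::-1]
cv2.imwrite("pics/t2.png",cv2.resize(np.hstack([a,b]),None,fx=2.6,fy=2.6,interpolation=cv2.INTER_CUBIC))
```

```text
[ 0.60150972 -0.134441    0.17008848] [0.71391361 0.28351376 1.27508145]
  row [-0.005, -0.004, 0.409]
```

View pics/t2.png

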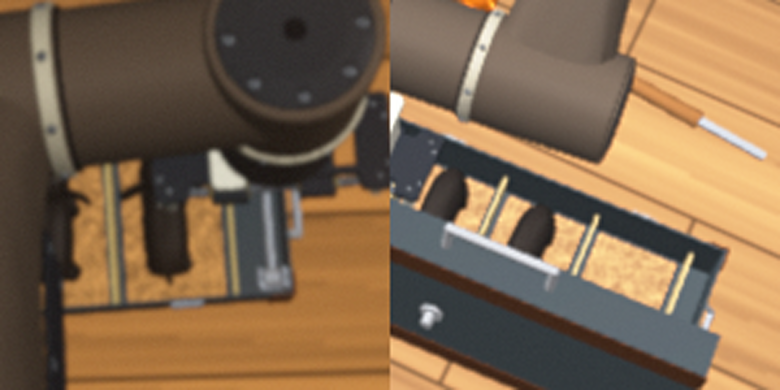

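The lid is still back (right half, edge at 560,260) and the arm is clear of it, so I go down onto the sleeve.

Emit:
drive_tool:
  increments:
    - [[-0.23, -0.005, 0, 0.2, 0], [-0.23, -0.005, 0, 0.41, 0], [-0.23, -0.005, 0, 0.41, 0], [-1, -0.005, 0, 0.41, 0], [-1, -0.005, 0, 0.41, 0]]
  squeeze: 20

```text
time_s: 12.78
tcp_pos: [0.6013, -0.1347, 0.1218]
eef_rot: [180.0, -0.2, 2.6]
contact_force: [-0.2, -1.5, 0.7]
gripper_width: 0.0194
gripper_force: 0.0
```

Emit:
drive_tool:
  increments:
    - [[-1, 0, 0, 0, 0], [-1, 0, 0, 0, 0]]

```text
time_s: 13.02
tcp_pos: [0.6011, -0.1334, 0.1213]
eef_rot: [-179.9, -0.1, 2.6]
contact_force: [-1.4, 7.7, 5.9]
gripper_width: 0.0133
gripper_force: 20.0
```

Run:
```python
from h import *
s=r.get_state();print(s["tcp_pos"],s["contact_force"])
Rm=R.from_euler("xyz",s["eef_rot"],degrees=True)
L=.092;P=[W([-.085+L*np.cos(f)-.002*np.sin(f),-.2,.119+L*np.sin(f)+.002*np.cos(f)]) for f in np.linspace(0,.74,11)]
for k in(0,5):print([(Rm.inv().apply(P[k+i]-P[k])/.12).round(3).tolist() for i in range(1,6)])
```

```text
[ 0.60114636 -0.13343697  0.12134865] [-1.38524857  7.66870526  5.87387255]
[[-0.003, -0.0, -0.057], [-0.011, -0.0, -0.113], [-0.022, -0.0, -0.168], [-0.038, -0.0, -0.223], [-0.057, -0.001, -0.276]]
[[-0.023, -0.0, -0.052], [-0.051, -0.0, -0.101], [-0.081, -0.0, -0.149], [-0.116, -0.001, -0.194], [-0.153, -0.001, -0.237]]
```

Emit:
drive_tool:
  increments:
    - [[-1, 0, 0.0, -0.06, 0], [-1, -0.01, 0.0, -0.11, 0], [-1, -0.02, 0.0, -0.17, 0], [-1, -0.04, 0.0, -0.22, 0], [-1, -0.06, 0.0, -0.28, 0]]

```text
time_s: 13.65
tcp_pos: [0.5944, -0.1336, 0.1544]
eef_rot: [-179.9, -0.2, 2.6]
contact_force: [2.8, 5.9, -3.0]
gripper_width: 0.0132
gripper_force: 20.0
```

Emit:
drive_tool:
  increments:
    - [[-1, -0.02, 0, -0.05, 0], [-1, -0.05, 0, -0.1, 0], [-1, -0.08, 0, -0.15, 0], [-1, -0.12, 0, -0.19, 0], [-1, -0.155, 0, -0.235, 0]]

```text
time_s: 14.28
tcp_pos: [0.5766, -0.1344, 0.1832]
eef_rot: [-179.9, -0.3, 2.6]
contact_force: [3.4, 6.3, 0.4]
gripper_width: 0.0127
gripper_force: 20.0
```

Emit:
drive_tool:
  increments:
    - [[-1, 0, 0, 0, 0], [-1, 0, 0, 0, 0]]

```text
time_s: 14.52
tcp_pos: [0.5764, -0.1345, 0.1834]
eef_rot: [-179.9, -0.3, 2.6]
contact_force: [2.4, 6.4, 2.1]
gripper_width: 0.0128
gripper_force: 20.0
```

Run:
```python
from h import *
s=r.get_state();p=s["tcp_pos"];print(p,s["contact_force"],s["gripper_width"])
d=p-W([-.085,-.2,.119]);print(d,np.arctan2(d[2],np.hypot(d[0],d[1])),np.linalg.norm(d), W([-.085+.092*np.cos(.74),-.2,.119+.092*np.sin(.74)]))
```

```text
[ 0.57640977 -0.13446169  0.18336815] [2.39960619 6.43256569 2.11719327] 0.012777211635145254
[0.06746008 0.0034223  0.06436815] 0.761306407373598 0.09330505096153534 [ 0.5768292  -0.135039    0.18103449]
```

Emit:
drive_tool:
  increments:
    - [[-0.2, 0, 0, 0, 0], [-0.2, 0, 0, 0, 0], [-0.2, 0, 0, -0.3, 0], [-0.2, 0, 0, -0.7, 0], [-0.2, 0, 0, -1, 0]]

```text
time_s: 15.15
tcp_pos: [0.5745, -0.1363, 0.304]
eef_rot: [180.0, -0.1, 2.6]
contact_force: [-0.0, -0.1, -0.6]
gripper_width: 0.0348
gripper_force: 0.0
```

Emit:
drive_tool:
  increments:
    - [[-0.5, -0.2, 0, -0.5, 0.02], [-0.5, -0.2, 0, -1, 0.06], [-0.5, -0.2, 0, -1, 0.09], [-0.5, -0.2, 0, -1, 0.12], [-0.5, -0.2, 0, -1, 0.12]]

```text
time_s: 15.78
tcp_pos: [0.5501, -0.1372, 0.4219]
eef_rot: [180.0, 0.0, -40.9]
contact_force: [0.2, 0.3, 0.7]
gripper_width: 0.0215
gripper_force: 0.0
```

Emit:
drive_tool:
  increments:
    - [[-0.5, 0, 0, 0, 0.03], [-0.5, 0, 0, 0, 0.06], [-0.5, 0, 0, 0, 0.09], [-0.5, 0, 0, 0, 0.13], [-0.5, 0, 0, 0, 0.13]]

```text
time_s: 16.4
tcp_pos: [0.5501, -0.1373, 0.4218]
eef_rot: [180.0, -0.0, -87.7]
contact_force: [-0.4, -0.0, 0.4]
gripper_width: 0.0219
gripper_force: 0.0
```

Run:
```python
from h import *
s=r.get_state();p=s["tcp_pos"];print(p,s["eef_rot"],s["contact_force"])
h=handle(1.396);print(h);plan([h+[-.04,0,.07],h+[-.0,0,.07]])
a=capture("top");cv2.imwrite("pics/t3f.png",a[:,:,::-1]);a=capture("side");cv2.imwrite("pics/s3f.png",a[:,:,::-1])
for f in (.70,.74):print(f,pj("top",[W([-.085+.166*np.cos(f),-.2,.119+.166*np.sin(f)]),W([-.085+.11*np.cos(f),-.2,.119+.11*np.sin(f)])]))
im=cv2.imread("pics/t3f.png").astype(int);m=(im[:,:,2]>120)&(im[:,:,1]<70)&(im[:,:,0]<70);m[:,:250]=0;m[:170]=0;m[300:]=0
ys,xs=np.nonzero(m);print(len(xs),xs.mean(),ys.mean())
```

```text
[ 0.55014036 -0.13725542  0.42176098] [ 1.79970383e+02 -1.44736880e-02 -8.76797011e+01] [-0.39443963 -0.01202613  0.43112279]
[0.667064   0.06891854 0.3339938 ]
  row [-0.992, -0.417, 0.086]
-- new call
  row [-0.699, -0.294, 0.061]
  row [-0.686, -0.627, 0.061]
0.7 [[342.10903423 193.73443294]
 [343.03425254 215.83337147]]
0.74 [[342.34121011 195.23360668]
 [343.18647135 216.87289803]]
0 nan nan<stdin>:7: RuntimeWarning: Mean of empty slice.
  ret = ret.dtype.type(ret / rcount)
```

Emit:
drive_tool:
  increments:
    - [[-0.55, -0.8, -0.4, 0, 0], [-0.55, -0.86, -0.4, 0, 0], [-0.55, -0.86, -0.4, 0, 0]]

```text
time_s: 16.88
tcp_pos: [0.5946, -0.029, 0.4207]
eef_rot: [179.9, 0.0, -87.1]
contact_force: [0.3, -0.1, -0.3]
gripper_width: 0.0197
gripper_force: 0.0
```

Emit:
drive_tool:
  increments:
    - [[-0.55, -0.5, -0.4, 0, 0], [-0.55, -0.82, -0.6, 0.1, 0], [-0.55, -0.82, -0.6, 0.14, 0], [-0.55, -0.82, -0.6, 0.14, 0]]

```text
time_s: 17.38
tcp_pos: [0.6611, 0.0694, 0.4043]
eef_rot: [179.9, -0.0, -87.4]
contact_force: [-0.1, -0.2, -0.4]
gripper_width: 0.02
gripper_force: 0.0
```

Run:
```python
from h import *
s=r.get_state();p=s["tcp_pos"];print(p,s["eef_rot"],s["gripper_width"])
h=handle(1.396);plan([h])
im=capture("top")[:,:,::-1];cv2.imwrite("pics/t4f.png",im);im=im.astype(int)
m=(im[:,:,2]>110)&(im[:,:,1]<50)&(im[:,:,0]<50);m[:,:300]=0;m[:,400:]=0;m[:170]=0;m[300:]=0
ys,xs=np.nonzero(m);print(len(xs),xs.mean(),ys.mean(),ys.min(),ys.max())
```

```text
[0.66114218 0.06938718 0.40433265] [ 1.79920967e+02 -4.91608547e-02 -8.73644828e+01] 0.01997228482612698
  row [0.006, -0.05, 0.586]
84 343.0238095238095 216.89285714285714 208 225
```

Emit:
drive_tool:
  increments:
    - [[-0.55, 0, -0.05, 0.1, 0], [-0.55, 0, -0.05, 0.4, 0], [-0.55, 0, -0.05, 0.58, 0], [-0.55, 0, -0.05, 0.58, 0], [-0.55, 0, -0.05, 0.58, 0]]

```text
time_s: 18.05
tcp_pos: [0.6677, 0.0695, 0.3368]
eef_rot: [-179.9, 0.0, -87.5]
contact_force: [-0.4, -0.4, 0.4]
gripper_width: 0.0197
gripper_force: 0.0
```

Emit:
drive_tool:
  increments:
    - [[-1, 0, 0, 0, 0], [-1, 0, 0, 0, 0], [-1, 0, 0, 0, 0]]
  squeeze: 20

```text
time_s: 18.42
tcp_pos: [0.6672, 0.07, 0.3365]
eef_rot: [-180.0, -0.0, -87.4]
contact_force: [-3.3, 0.1, 6.3]
gripper_width: 0.0093
gripper_force: 20.0
```

Run:
```python
from h import *
s=r.get_state();print(s["tcp_pos"],s["contact_force"],s["gripper_width"])
Rm=R.from_euler("xyz",s["eef_rot"],degrees=True)
th=np.linspace(1.396,.873,11)
P=[handle(t) for t in th];print(P[-1])
for k in range(0,10,5):
    print([(Rm.inv().apply(P[k+i]-P[k])/.12).round(2).tolist() for i in range(1,6)])
```

```text
[0.66716885 0.07003945 0.33651321] [-3.25304585  0.1304294   6.34419289] 0.009284715431655863
[0.54875135 0.06395978 0.29247252]
[[-0.0, 0.11, 0.01], [-0.0, 0.21, 0.03], [-0.0, 0.31, 0.05], [-0.0, 0.42, 0.08], [-0.0, 0.52, 0.11]]
[[-0.0, 0.1, 0.04], [-0.0, 0.2, 0.08], [-0.0, 0.29, 0.13], [-0.0, 0.38, 0.18], [-0.0, 0.47, 0.24]]
```

Emit:
drive_tool:
  increments:
    - [[-1, 0, 0.11, 0.01, 0], [-1, 0, 0.21, 0.03, 0], [-1, 0, 0.31, 0.05, 0], [-1, 0, 0.42, 0.08, 0], [-1, 0, 0.52, 0.11, 0]]

```text
time_s: 19.05
tcp_pos: [0.6044, 0.0674, 0.3223]
eef_rot: [-180.0, 0.0, -87.4]
contact_force: [-1.0, 0.6, 2.4]
gripper_width: 0.009
gripper_force: 20.0
```

Emit:
drive_tool:
  increments:
    - [[-1, 0, 0.1, 0.04, 0], [-1, 0, 0.2, 0.08, 0], [-1, 0, 0.28, 0.12, 0], [-1, 0, 0.35, 0.16, 0], [-1, 0, 0.41, 0.2, 0]]

```text
time_s: 19.68
tcp_pos: [0.5552, 0.0653, 0.2977]
eef_rot: [180.0, 0.0, -87.4]
contact_force: [-0.6, 2.9, 0.4]
gripper_width: 0.0093
gripper_force: 20.0
```

Emit:
drive_tool:
  increments:
    - [[-1, 0, 0.02, 0.015, 0], [-1, 0, 0.04, 0.03, 0], [-1, 0, 0.055, 0.045, 0], [-1, 0, 0.055, 0.045, 0], [-1, 0, 0.055, 0.045, 0]]

```text
time_s: 20.3
tcp_pos: [0.5488, 0.065, 0.2931]
eef_rot: [180.0, 0.0, -87.4]
contact_force: [-5.9, 4.4, 5.0]
gripper_width: 0.0092
gripper_force: 20.0
```

Emit:
drive_tool:
  increments:
    - [[-1, 0, 0.02, 0.025, 0], [-1, 0, 0.02, 0.025, 0], [-1, 0, 0.02, 0.025, 0]]

```text
time_s: 20.68
tcp_pos: [0.5478, 0.065, 0.2923]
eef_rot: [-179.8, 0.0, -87.4]
contact_force: [-5.5, 3.8, 13.1]
gripper_width: 0.0091
gripper_force: 20.0
```

Run:
```python
from h import *
s=r.get_state();print(s["tcp_pos"],s["contact_force"])
im=capture("top")[:,:,::-1];cv2.imwrite("pics/t5f.png",im);im=im.astype(int)
m=(im[:,:,2]>110)&(im[:,:,1]<50)&(im[:,:,0]<50);m[:,:300]=0;m[:,400:]=0;m[:170]=0;m[300:]=0
ys,xs=np.nonzero(m);print(len(xs),xs.mean(),ys.mean(),ys.min(),ys.max())
for f in(.66,.69,.715,.74):print(f,pj("top",[W([-.085+.11*np.cos(f),-.2,.119+.11*np.sin(f)])]))
```

```text
[0.54782046 0.06500886 0.29227174] [-5.46866104  3.76227848 13.13383361]<stdin>:5: RuntimeWarning: Mean of empty slice.
  ret = ret.dtype.type(ret / rcount)
Traceback (most recent call last):
ValueError: zero-size array to reduction operation minimum which has no identity
```

Emit:
drive_tool:
  increments:
    - [[-0.9, 0, 0, 0, 0], [-0.9, 0, 0, 0, 0], [-0.5, 0, 0, 0, 0], [-0.5, 0, 0, 0, 0], [-0.5, 0, 0, 0, 0]]
  squeeze: 3

```text
time_s: 21.35
tcp_pos: [0.5466, 0.0645, 0.2892]
eef_rot: [179.9, -0.0, -87.4]
contact_force: [0.2, -0.3, 0.0]
gripper_width: 0.0217
gripper_force: 0.0
```

Emit:
drive_tool:
  increments:
    - [[-0.5, 0, 0, -0.2, 0], [-0.5, 0, 0, -0.5, 0], [-0.5, 0, 0, -1, 0], [-0.5, 0, 0, -1, 0]]

```text
time_s: 21.85
tcp_pos: [0.5484, 0.0647, 0.4148]
eef_rot: [-179.5, 0.1, -87.4]
contact_force: [0.1, 0.4, -0.7]
gripper_width: 0.0221
gripper_force: 0.0
```

Emit:
drive_tool:
  increments:
    - [[-0.5, 0, 0.5, 0, 0], [-0.5, 0, 1, 0, 0], [-0.5, 0, 1, 0, 0]]

```text
time_s: 22.22
tcp_pos: [0.424, 0.0585, 0.4109]
eef_rot: [-179.8, 0.1, -87.3]
contact_force: [1.3, 0.8, 0.9]
gripper_width: 0.0219
gripper_force: 0.0
```

Emit:
drive_tool:
  increments:
    - [[1, 0.9, 0, -0.9, 0], [1, 0.9, 0, -0.9, 0], [1, 0.9, 0, -0.9, 0]]

```text
time_s: 22.6
tcp_pos: [0.4324, -0.0503, 0.5199]
eef_rot: [-179.9, -0.0, -87.5]
contact_force: [0.8, 0.8, -0.8]
gripper_width: 0.0467
gripper_force: 0.0
```

Run:
```python
from h import *
a=capture("top")[:,:,::-1];b=capture("side")[:,:,::-1]
cv2.imwrite("pics/t6f.png",a);cv2.imwrite("pics/s6f.png",b)
cv2.imwrite("pics/v9.png",cv2.resize(np.hstack([a[150:320,150:370],b[190:360,260:460]]),None,fx=1.9,fy=1.9,interpolation=cv2.INTER_CUBIC))
s=r.get_state();print(s["tcp_pos"],s["eef_rot"],s["joints"])
for f in(.66,.69,.715,.74):print(f,pj("top",[W([-.085+.11*np.cos(f),-.2,.119+.11*np.sin(f)])]))
for t in(.80,.873,.93):
    h=handle(t,0);c,s_=np.cos(np.radians(2.4)),np.sin(np.radians(2.4))
    print(t,pj("top",[h+[-s_*.055,c*.055,0],h-[-s_*.055,c*.055,0]]).round(1).tolist(),pj("side",[h]).round(1).tolist())
```

```text
[ 0.43273495 -0.05008341  0.51942733] [-1.79849081e+02 -3.61212521e-03 -8.75756714e+01] [ 1.95653976e+01 -6.18403858e+00  4.93538339e+00  4.88244698e-02
 -1.00976267e+02 -1.71317080e+01]
0.66 [[342.88592034 214.86832423]]
0.69 [[342.99679572 215.58508498]]
0.715 [[343.09089216 216.21452555]]
0.74 [[343.18647135 216.87289803]]
0.8 [[221.3, 241.7], [275.2, 237.8]] [[371.7, 238.5]]
0.873 [[219.7, 234.1], [274.2, 230.2]] [[370.1, 241.6]]
0.93 [[218.6, 227.9], [273.5, 223.9]] [[368.7, 244.3]]
```

View pics/v9.png

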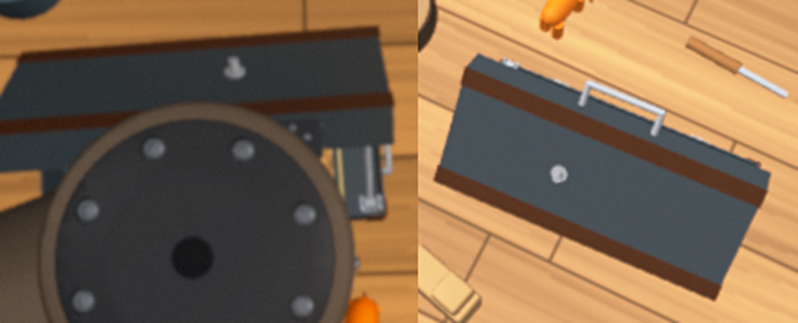

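The lid is held by the rod: in the side view its handle is at about (368,241), where 0.873–0.9 rad predicts it. The placement needs a leaning tool, but the moves have no tilt number. I'll go out to the reach limit in free air and see what orientation the arm takes there.

Emit:
drive_tool:
  increments:
    - [[1, 0.5, 0, 0, -0.03], [1, 0.99, -0.2, 0, -0.06], [1, 0.99, -0.2, 0, -0.09], [1, 0.99, -0.2, 0, -0.12], [1, 0.99, -0.2, 0, -0.125]]

```text
time_s: 23.32
tcp_pos: [0.4617, -0.1661, 0.516]
eef_rot: [179.9, 0.1, -42.2]
contact_force: [-0.4, -0.2, 0.4]
gripper_width: 0.0872
gripper_force: 0.0
```

Emit:
drive_tool:
  increments:
    - [[1, 0, 0, 0, -0.03], [1, 0, 0, 0, -0.06], [1, 0, 0, 0, -0.09], [1, 0, 0, 0, -0.12], [1, 0, 0, 0, -0.125]]

```text
time_s: 23.95
tcp_pos: [0.4615, -0.1656, 0.5165]
eef_rot: [-180.0, 0.1, 2.6]
contact_force: [1.7, 0.2, -0.2]
gripper_width: 0.0879
gripper_force: 0.0
```

Emit:
drive_tool:
  increments:
    - [[1, 0.5, 0, 0, 0], [1, 1, 0, 0, 0], [1, 1, 0, 0, 0]]

```text
time_s: 24.32
tcp_pos: [0.5851, -0.1595, 0.5113]
eef_rot: [-179.9, 0.6, 2.4]
contact_force: [-0.1, -0.9, -1.0]
gripper_width: 0.0878
gripper_force: 0.0
```

Emit:
drive_tool:
  increments:
    - [[1, 0.5, 0, 0, 0], [1, 1, 0, 0, 0], [1, 1, 0, 0, 0]]

```text
time_s: 24.7
tcp_pos: [0.7057, -0.1539, 0.5084]
eef_rot: [-179.9, 0.7, 2.5]
contact_force: [-0.2, 0.3, -1.7]
gripper_width: 0.0874
gripper_force: 0.0
```

Emit:
drive_tool:
  increments:
    - [[1, 0.5, 0, 0, 0], [1, 1, 0, 0, 0], [1, 1, 0, 0, 0]]

```text
time_s: 25.08
tcp_pos: [0.8183, -0.1471, 0.4982]
eef_rot: [180.0, 0.7, 2.5]
contact_force: [1.1, 0.7, -2.6]
gripper_width: 0.0876
gripper_force: 0.0
```

Emit:
drive_tool:
  increments:
    - [[1, 0.5, 0, 0, 0], [1, 1, 0, 0, 0], [1, 1, 0, 0, 0]]

```text
time_s: 25.45
tcp_pos: [0.8716, -0.1338, 0.4672]
eef_rot: [178.9, -3.1, 2.6]
contact_force: [0.4, 0.1, 0.2]
gripper_width: 0.0875
gripper_force: 0.0
```

Emit:
drive_tool:
  increments:
    - [[1, 0, 0, 0, 0], [1, 0, 0, 0, 0]]

```text
time_s: 25.7
tcp_pos: [0.8706, -0.135, 0.4709]
eef_rot: [178.9, -3.4, 2.6]
contact_force: [-0.1, 0.6, -0.0]
gripper_width: 0.0877
gripper_force: 0.0
```

```bash
python3 -c "
from h import *
s=r.get_state();print(s['tcp_pos'],s['eef_rot'],s['joints'])"
```

```text
[ 0.87061805 -0.13503578  0.47094769] [178.90715159  -3.35391723   2.56469762] [   4.26334181   44.93836602   71.70122252    1.29891449 -113.43738025
   88.82061239]
```

The tool does lean at the limit: pitch −3.4, in the wanted direction, and a zero command keeps it. I'll push further and see whether the lean builds up.

Emit:
drive_tool:
  increments:
    - [[1, 0.5, 0, 0, 0], [1, 1, 0, 0, 0], [1, 1, 0, 0, 0]]

```text
time_s: 26.08
tcp_pos: [0.9223, -0.1206, 0.4298]
eef_rot: [178.0, -6.1, 2.7]
contact_force: [-0.3, -1.1, -0.6]
gripper_width: 0.0874
gripper_force: 0.0
```

Emit:
drive_tool:
  increments:
    - [[1, -0.5, 0, 0, 0], [1, -1, 0, 0, 0], [1, -1, 0, 0, 0]]

```text
time_s: 26.45
tcp_pos: [0.7999, -0.1274, 0.4202]
eef_rot: [178.0, -6.3, 2.7]
contact_force: [0.2, -0.1, 1.5]
gripper_width: 0.0876
gripper_force: 0.0
```

```bash
python3 -c "
from h import *
s=r.get_state();print(s['tcp_pos'],s['eef_rot'],s['joints'])"
```

```text
[ 0.79993805 -0.12744065  0.42016379] [177.97683079  -6.3184464    2.66149593] [  5.73520126  28.08373931  33.9432035    2.35844827 -89.6582194
  86.9283146 ]
```

The lean persists after coming back, so I can build it up at the reach limit. I'll keep pushing outward and up.

Emit:
drive_tool:
  increments:
    - [[1, 0.5, 0.1, 0, 0], [1, 1, 0.2, 0, 0]]

```text
time_s: 26.7
tcp_pos: [0.903, -0.1423, 0.4354]
eef_rot: [177.9, -6.4, 2.7]
contact_force: [2.4, 0.6, 2.7]
gripper_width: 0.0879
gripper_force: 0.0
```

Emit:
drive_tool:
  increments:
    - [[1, 1, 0.25, -0.6, 0], [1, 1, 0.25, -0.6, 0]]

```text
time_s: 26.95
tcp_pos: [0.9277, -0.1483, 0.4461]
eef_rot: [177.0, -8.8, 2.8]
contact_force: [0.1, 1.2, 0.3]
gripper_width: 0.0877
gripper_force: 0.0
```

Emit:
drive_tool:
  increments:
    - [[1, 1, 0.25, -0.6, 0], [1, 1, 0.25, -0.6, 0]]

```text
time_s: 27.2
tcp_pos: [0.9373, -0.1526, 0.4734]
eef_rot: [175.9, -12.6, 3.0]
contact_force: [-0.0, -0.2, 1.0]
gripper_width: 0.0875
gripper_force: 0.0
```

Emit:
drive_tool:
  increments:
    - [[1, 1, 0.25, -0.6, 0], [1, 1, 0.25, -0.6, 0]]

```text
time_s: 27.45
tcp_pos: [0.9464, -0.1557, 0.4926]
eef_rot: [174.9, -15.6, 3.3]
contact_force: [0.0, -0.0, -0.4]
gripper_width: 0.0877
gripper_force: 0.0
```

Emit:
drive_tool:
  increments:
    - [[1, -0.2, -0.5, 0, 0], [1, -0.3, -1, 0, 0]]

```text
time_s: 27.7
tcp_pos: [0.9093, -0.0456, 0.4704]
eef_rot: [174.9, -15.4, 3.1]
contact_force: [0.6, 0.2, 0.8]
gripper_width: 0.0879
gripper_force: 0.0
```

Emit:
drive_tool:
  increments:
    - [[1, 0, -0.5, 0, 0], [1, 0, -1, 0, 0]]

```text
time_s: 27.95
tcp_pos: [0.9052, 0.0759, 0.4625]
eef_rot: [175.0, -15.5, 3.2]
contact_force: [0.9, 0.4, -0.1]
gripper_width: 0.0878
gripper_force: 0.0
```

Emit:
drive_tool:
  increments:
    - [[1, 0, -0.5, 0, 0], [1, 0, -1, 0, 0]]

```text
time_s: 28.2
tcp_pos: [0.9016, 0.1956, 0.4516]
eef_rot: [175.0, -15.4, 3.2]
contact_force: [0.7, 0.2, 0.2]
gripper_width: 0.0876
gripper_force: 0.0
```

Emit:
drive_tool:
  increments:
    - [[1, 1, -0.3, -0.6, 0], [1, 1, -0.3, -0.6, 0]]

```text
time_s: 28.45
tcp_pos: [0.9382, 0.2198, 0.4935]
eef_rot: [174.8, -17.4, 3.6]
contact_force: [38.6, 24.8, 88.4]
gripper_width: 0.0877
gripper_force: 0.0
```

Emit:
drive_tool:
  increments:
    - [[1, 1, -0.3, -0.6, 0], [1, 1, -0.3, -0.6, 0]]

```text
time_s: 28.7
tcp_pos: [0.9416, 0.2348, 0.5205]
eef_rot: [175.2, -21.0, 3.7]
contact_force: [-0.5, -0.3, 0.2]
gripper_width: 0.0874
gripper_force: 0.0
```

```bash
python3 -c "
from h import *
s=r.get_state();print(s['tcp_pos'],s['eef_rot'],s['joints']);M=R.from_euler('xyz',s['eef_rot'],degrees=True).as_matrix();print(M)"
```

```text
[0.94161655 0.23477231 0.52046379] [175.18624188 -20.95988466   3.74347262] [ 30.29983511  45.78044858  71.71100803  13.72441253 -98.8531222
  66.71908402]
[[ 0.93183865  0.03510486  0.36117083]
 [ 0.06096932 -0.99630651 -0.06046549]
 [ 0.35771422  0.07836442 -0.93053724]]
```

The tool now leans 21.4°, enough by my clearance figures. That last push jolted the wrist sensor to about 100 N, so I make no more pushes at the limit. Next I travel over to the elephant, keeping this lean.

Run:
```python
from h import *
z=R.from_euler("xyz",r.get_state()["eef_rot"],degrees=True).as_matrix()[:,2]
t=np.array([.475,-.3896,.113])+.008*z
pre=t-.13*z;print(t,pre)
plan([pre+[0,0,.15]])
```

```text
[ 0.47788937 -0.39008372  0.1055557 ] [ 0.43093716 -0.38222321  0.22652554]
  row [-0.957, 0.992, -0.022]
-- new call
  row [-0.957, 0.992, -0.022]
-- new call
  row [-0.957, 0.992, -0.022]
-- new call
  row [-0.957, 0.992, -0.022]
-- new call
  row [-0.881, 0.913, -0.021]
```

Emit:
drive_tool:
  increments:
    - [[1, -0.25, 0.25, 0, 0], [1, -0.6, 0.6, -0.01, 0], [1, -0.95, 0.99, -0.02, 0], [1, -0.95, 0.99, -0.02, 0]]

```text
time_s: 29.2
tcp_pos: [0.8352, 0.1052, 0.4949]
eef_rot: [175.3, -21.1, 3.6]
contact_force: [1.0, -0.4, 1.1]
gripper_width: 0.0878
gripper_force: 0.0
```

Emit:
drive_tool:
  increments:
    - [[1, -0.33, 0.34, 0, 0], [1, -0.65, 0.67, -0.01, 0], [1, -0.95, 0.99, -0.02, 0]]

```text
time_s: 29.58
tcp_pos: [0.7349, -0.017, 0.4641]
eef_rot: [175.2, -21.1, 3.7]
contact_force: [0.5, -0.4, 0.2]
gripper_width: 0.0874
gripper_force: 0.0
```

Emit:
drive_tool:
  increments:
    - [[1, -0.33, 0.34, 0, 0], [1, -0.65, 0.67, -0.01, 0], [1, -0.95, 0.99, -0.02, 0]]

```text
time_s: 29.95
tcp_pos: [0.6319, -0.1423, 0.4355]
eef_rot: [175.1, -21.1, 3.7]
contact_force: [0.9, -1.1, -0.8]
gripper_width: 0.0877
gripper_force: 0.0
```

Emit:
drive_tool:
  increments:
    - [[1, -0.33, 0.34, 0, 0], [1, -0.65, 0.67, -0.01, 0], [1, -0.95, 0.99, -0.02, 0]]

```text
time_s: 30.32
tcp_pos: [0.5291, -0.2675, 0.407]
eef_rot: [175.0, -21.1, 3.8]
contact_force: [0.4, 0.0, 0.0]
gripper_width: 0.0878
gripper_force: 0.0
```

Emit:
drive_tool:
  increments:
    - [[1, -0.33, 0.34, 0, 0], [1, -0.65, 0.67, -0.01, 0.021], [1, -0.88, 0.9, -0.02, 0.021], [1, -0.88, 0.9, -0.02, 0.021]]

```text
time_s: 30.82
tcp_pos: [0.4331, -0.3827, 0.3799]
eef_rot: [177.9, -21.4, -4.5]
contact_force: [0.7, 0.1, -0.0]
gripper_width: 0.0878
gripper_force: 0.0
```

Run:
```python
from h import *
s=r.get_state();M=R.from_euler("xyz",s["eef_rot"],degrees=True).as_matrix();z=M[:,2]
print(s["tcp_pos"],s["eef_rot"],s["contact_force"]);print(M.round(3))
t=np.array([.475,-.3896,.113])+.008*z
pre=t-.1*z;print(t,pre)
plan([pre])
im=capture("top")[:,:,::-1];cv2.imwrite("pics/t7f.png",im);cv2.imwrite("pics/s7f.png",capture("side")[:,:,::-1])
```

```text
[ 0.43306129 -0.38266885  0.37986366] [177.87814403 -21.42506652  -4.49867457] [ 0.65427888  0.0639529  -0.03939141]
[[ 0.928 -0.092  0.361]
 [-0.073 -0.995 -0.066]
 [ 0.365  0.034 -0.93 ]]
[ 0.47788804 -0.39012434  0.10555794] [ 0.44178755 -0.38357008  0.19858372]
  row [-0.335, -0.036, 0.992]
-- new call
  row [-0.149, -0.016, 0.44]
```

Emit:
drive_tool:
  increments:
    - [[1, -0.16, 0, 0.33, 0], [1, -0.24, -0.02, 0.7, 0], [1, -0.33, -0.03, 0.98, 0]]

```text
time_s: 31.3
tcp_pos: [0.4406, -0.3803, 0.2527]
eef_rot: [178.0, -21.3, -4.2]
contact_force: [0.6, 0.5, 0.0]
gripper_width: 0.0876
gripper_force: 0.0
```

Emit:
drive_tool:
  increments:
    - [[1, -0.15, -0.02, 0.25, 0], [1, -0.15, -0.02, 0.44, 0], [1, -0.15, -0.02, 0.44, 0]]

```text
time_s: 31.68
tcp_pos: [0.4425, -0.3799, 0.1965]
eef_rot: [178.0, -21.1, -4.2]
contact_force: [-0.5, -0.5, 0.5]
gripper_width: 0.0879
gripper_force: 0.0
```

Run:
```python
from h import *
s=r.get_state();M=R.from_euler("xyz",s["eef_rot"],degrees=True).as_matrix();z=M[:,2]
print(s["tcp_pos"],s["contact_force"])
t=np.array([.475,-.3896,.113])+.008*z
plan([t])
```

```text
[ 0.44250284 -0.37992254  0.1965286 ] [-0.51440835 -0.54868262  0.53749672]
  row [0.007, 0.035, 0.817]
```

Now down onto the elephant and a partial close. I'll squeeze at about 25 N.

Emit:
drive_tool:
  increments:
    - [[1, 0, 0.035, 0.3, 0], [1, 0.005, 0.035, 0.6, 0], [1, 0.005, 0.035, 0.82, 0], [1, 0.005, 0.035, 0.82, 0]]

```text
time_s: 32.17
tcp_pos: [0.4776, -0.3907, 0.1054]
eef_rot: [178.0, -21.1, -4.3]
contact_force: [0.1, 0.5, 0.1]
gripper_width: 0.0874
gripper_force: 0.0
```

Emit:
drive_tool:
  increments:
    - [[-0.2, 0, 0, 0, 0], [-0.2, 0, 0, 0, 0], [-0.2, 0, 0, 0, 0], [-0.2, 0, 0, 0, 0]]
  squeeze: 25

```text
time_s: 32.67
tcp_pos: [0.4768, -0.3913, 0.1063]
eef_rot: [178.0, -21.2, -4.3]
contact_force: [-0.1, 0.0, 0.4]
gripper_width: 0.0529
gripper_force: 0.0
```

Emit:
drive_tool:
  increments:
    - [[-0.8, 0, 0, 0, 0], [-0.8, 0, 0, 0, 0], [-0.8, 0, 0, 0, 0]]

```text
time_s: 33.05
tcp_pos: [0.4768, -0.3912, 0.106]
eef_rot: [178.0, -21.2, -4.3]
contact_force: [-2.4, 3.3, 5.3]
gripper_width: 0.0439
gripper_force: 24.6
```

Emit:
drive_tool:
  increments:
    - [[-0.8, -0.05, 0.0, -0.12, 0], [-0.8, -0.11, -0.01, -0.28, 0], [-0.8, -0.11, -0.01, -0.28, 0]]

```text
time_s: 33.42
tcp_pos: [0.4516, -0.387, 0.1332]
eef_rot: [178.0, -21.2, -4.4]
contact_force: [-0.4, -0.2, -3.7]
gripper_width: 0.0427
gripper_force: 24.8
```

Run:
```python
from h import *
np.set_printoptions(precision=4,suppress=True)
q=lambda p:np.array(p)/4.4+[400,215]; q2=lambda p:(np.array(p)-[396,0])/4.4+[205,160]
m=camera_model("top");Rm=cv2.Rodrigues(m["rvec"])[0];print(-Rm.T@m["tvec"])
for z in(.09,.10,.11):print("rump top",bp("top",q((222,313)),z))
for z in(.145,.155,.165):print("trunk top",bp("top",q((237,42)),z))
for z in(.1,.11,.12):print("rump side",bp("side",q2((590,55)),z))
for z in(.13,.145,.16):print("trunk side",bp("side",q2((482,200)),z))
im=cv2.imread("pics/top0.png")
s=r.get_state();print(s["tcp_pos"],s["contact_force"])
```

```text
[ 0.4263 -0.0923  1.2128]
rump top [[ 0.4299 -0.3906  0.09  ]]
rump top [[ 0.4299 -0.3879  0.1   ]]
rump top [[ 0.4299 -0.3853  0.11  ]]
trunk top [[ 0.5717 -0.3926  0.145 ]]
trunk top [[ 0.5703 -0.3898  0.155 ]]
trunk top [[ 0.5689 -0.387   0.165 ]]
rump side [[ 0.4262 -0.3914  0.1   ]]
rump side [[ 0.4304 -0.3878  0.11  ]]
rump side [[ 0.4347 -0.3843  0.12  ]]
trunk side [[ 0.5707 -0.3937  0.13  ]]
trunk side [[ 0.5758 -0.3883  0.145 ]]
trunk side [[ 0.5809 -0.3828  0.16  ]]
[ 0.4516 -0.387   0.1332] [-0.4343 -0.1654 -3.7138]
```

```bash
cat >> h.py <<'E'
G0=dict(p=np.array([.4768,-.3912,.106]),R=R.from_euler("xyz",[178,-21.2,-4.3],degrees=True),o=np.array([.4825,-.3916,.05]))
EO=G0["R"].inv().apply(G0["o"]-G0["p"])   # elephant origin in tool frame
UP=G0["R"].inv().apply([0,0,1]); HX=G0["R"].inv().apply([np.cos(np.radians(-4.3)),np.sin(np.radians(-4.3)),0])
def tcp_for(o,Rm): return W(o)-Rm.apply(EO)
def eleph(s):
    Rm=R.from_euler("xyz",s["eef_rot"],degrees=True);o=s["tcp_pos"]+Rm.apply(EO)
    d=o[:2]-C;c,n=np.cos(np.radians(YAW)),np.sin(np.radians(YAW))
    hx=Rm.apply(HX)
    return np.r_[c*d[0]+n*d[1],-n*d[0]+c*d[1],o[2]].round(4),"head",np.degrees(np.arctan2(hx[1],hx[0])).round(2)-YAW,"up",Rm.apply(UP).round(3)
E
python3 - <<'E'
from h import *
s=r.get_state();Rm=R.from_euler("xyz",s["eef_rot"],degrees=True);R2=Rm*R.from_euler("z",-6,degrees=True)
print(eleph(s),R2.as_euler("xyz",degrees=True),R2.apply(UP))
p=s["tcp_pos"];P1=tcp_for([-.15,.122,.30],R2);print(P1)
plan([p+[0.0,0,.22],[.43,-.15,.37],[.425,.05,.37],P1])
E
```

```text
(array([-0.1471, -0.4472,  0.0772]), 'head', np.float64(-6.76), 'up', array([0., 0., 1.])) [175.67478523 -20.85238102   2.06573949] [0.00497271 0.03802975 0.99926423]
[0.42508929 0.18309066 0.35599295]
  row [0.385, 0.035, -0.992]
-- new call
  row [0.278, 0.025, -0.717]
-- new call
  row [-0.131, -0.992, -0.162]
-- new call
  row [-0.126, -0.954, -0.156]
-- new call
  row [-0.094, -0.992, -0.071]
-- new call
  row [-0.063, -0.664, -0.048]
-- new call
  row [-0.107, -0.992, 0.035]
-- new call
  row [-0.013, -0.116, 0.004]
```

Emit:
drive_tool:
  increments:
    - [[-0.8, 0.12, 0.01, -0.3, 0], [-0.8, 0.25, 0.02, -0.65, 0], [-0.8, 0.38, 0.03, -0.99, 0]]

```text
time_s: 33.8
tcp_pos: [0.4517, -0.3862, 0.26]
eef_rot: [178.0, -21.1, -4.4]
contact_force: [1.4, -0.3, -3.6]
gripper_width: 0.0432
gripper_force: 24.9
```

Emit:
drive_tool:
  increments:
    - [[-0.8, 0.13, 0.01, -0.35, 0], [-0.8, 0.28, 0.02, -0.72, 0], [-0.8, 0.28, 0.02, -0.72, 0]]

```text
time_s: 34.17
tcp_pos: [0.4537, -0.3869, 0.3566]
eef_rot: [177.8, -21.5, -4.2]
contact_force: [0.5, -0.3, -2.6]
gripper_width: 0.0429
gripper_force: 24.9
```

Emit:
drive_tool:
  increments:
    - [[-0.8, -0.04, -0.25, -0.03, 0], [-0.8, -0.08, -0.6, -0.07, 0], [-0.8, -0.13, -0.93, -0.1, 0]]

```text
time_s: 34.55
tcp_pos: [0.4427, -0.2718, 0.3521]
eef_rot: [178.1, -21.0, -4.4]
contact_force: [0.5, 0.5, -1.7]
gripper_width: 0.0432
gripper_force: 25.0
```

Emit:
drive_tool:
  increments:
    - [[-0.8, -0.04, -0.31, -0.03, 0], [-0.8, -0.08, -0.62, -0.07, 0], [-0.8, -0.13, -0.93, -0.1, 0]]

```text
time_s: 34.92
tcp_pos: [0.4337, -0.1589, 0.3544]
eef_rot: [178.0, -21.0, -4.4]
contact_force: [0.8, 1.2, -3.1]
gripper_width: 0.0431
gripper_force: 25.0
```

Emit:
drive_tool:
  increments:
    - [[-0.8, -0.04, -0.31, -0.03, 0], [-0.8, -0.08, -0.62, -0.07, 0], [-0.8, -0.13, -0.93, -0.1, 0]]

```text
time_s: 35.3
tcp_pos: [0.4247, -0.0461, 0.3565]
eef_rot: [178.0, -21.1, -4.3]
contact_force: [0.2, 1.6, -3.7]
gripper_width: 0.0427
gripper_force: 25.0
```

Emit:
drive_tool:
  increments:
    - [[-0.8, -0.04, -0.31, -0.03, 0], [-0.8, -0.08, -0.62, -0.07, -0.008], [-0.8, -0.13, -0.9, -0.1, -0.017], [-0.8, -0.13, -0.9, -0.1, -0.017]]

```text
time_s: 35.8
tcp_pos: [0.4157, 0.0643, 0.3584]
eef_rot: [175.6, -20.7, 2.5]
contact_force: [-0.7, -0.4, -3.6]
gripper_width: 0.0427
gripper_force: 25.0
```

Run:
```python
from h import *
s=r.get_state();Rm=R.from_euler("xyz",s["eef_rot"],degrees=True)
print(s["tcp_pos"],s["joints"].round(1),s["gripper_width"],eleph(s))
plan([tcp_for([-.15,.122,.20],Rm),tcp_for([-.15,.122,.115],Rm)])
b=capture("side")[:,:,::-1];cv2.imwrite("pics/s8f.png",b);cv2.imwrite("pics/t8f.png",capture("top")[:,:,::-1])
```

```text
[0.41569905 0.06431595 0.3584179 ] [ 53.9 -22.2 -37.2  20.6 -66.7  30.9] 0.042696540331643565 (array([-0.1645,  0.0037,  0.3024]), 'head', np.float64(-0.77), 'up', array([0.008, 0.04 , 0.999]))
  row [-0.176, -0.992, 0.722]
-- new call
  row [-0.01, -0.056, 0.041]
  row [-0.26, -0.107, 0.702]
```

Emit:
drive_tool:
  increments:
    - [[-0.8, 0.02, -0.3, 0.0, 0], [-0.8, 0.04, -0.65, 0.02, 0], [-0.8, 0.06, -0.98, 0.04, 0], [-0.8, 0.06, -0.98, 0.04, 0]]

```text
time_s: 36.4
tcp_pos: [0.4237, 0.1805, 0.3484]
eef_rot: [175.5, -20.7, 2.3]
contact_force: [-0.2, 0.1, -2.7]
gripper_width: 0.043
gripper_force: 25.0
```

Run:
```python
from h import *
s=r.get_state();Rm=R.from_euler("xyz",s["eef_rot"],degrees=True)
print(s["tcp_pos"],s["joints"].round(1),eleph(s))
plan([tcp_for([-.155,.122,.20],Rm),tcp_for([-.15,.122,.115],Rm),tcp_for([-.06,.122,.11],Rm)])
```

```text
[0.42366981 0.18050763 0.34843917] [ 64.6 -14.5 -34.6  22.4 -65.8  18.3] (array([-0.1517,  0.1194,  0.2924]), 'head', np.float64(-1.0399999999999998), 'up', array([0.007, 0.04 , 0.999]))
  row [-0.298, -0.077, 0.707]
-- new call
  row [-0.211, -0.053, 0.675]
  row [0.475, -0.078, 0.978]
```

Emit:
drive_tool:
  increments:
    - [[-0.8, -0.12, 0, 0.3, 0], [-0.8, -0.22, -0.05, 0.5, 0], [-0.8, -0.3, -0.07, 0.71, 0], [-0.8, -0.3, -0.07, 0.71, 0]]

```text
time_s: 36.9
tcp_pos: [0.4196, 0.1788, 0.2552]
eef_rot: [175.5, -20.7, 2.1]
contact_force: [0.3, 1.3, -3.0]
gripper_width: 0.043
gripper_force: 25.0
```

Emit:
drive_tool:
  increments:
    - [[-0.8, -0.1, -0.03, 0.3, 0], [-0.8, -0.2, -0.05, 0.6, 0], [-0.8, -0.21, -0.05, 0.67, 0], [-0.8, -0.21, -0.05, 0.67, 0]]

```text
time_s: 37.4
tcp_pos: [0.426, 0.1814, 0.1739]
eef_rot: [175.6, -20.9, 2.2]
contact_force: [-0.0, 0.2, -2.7]
gripper_width: 0.0432
gripper_force: 25.0
```

Run:
```python
from h import *
s=r.get_state();Rm=R.from_euler("xyz",s["eef_rot"],degrees=True)
print(s["tcp_pos"],s["joints"].round(1),s["contact_force"],eleph(s))
plan([tcp_for([-.10,.122,.113],Rm),tcp_for([-.06,.122,.11],Rm),tcp_for([-.041,.122,.10],Rm),tcp_for([-.034,.122,.065],Rm),tcp_for([-.018,.122,.02],Rm)])
a=capture("top")[:,:,::-1];b=capture("side")[:,:,::-1];cv2.imwrite("pics/t9f.png",a);cv2.imwrite("pics/s9f.png",b)
cv2.imwrite("pics/v10.png",cv2.resize(np.hstack([a[180:350,150:340],b[170:340,280:470]]),None,fx=2.1,fy=2.1,interpolation=cv2.INTER_CUBIC))
```

```text
[0.42596532 0.18143692 0.17385233] [ 61.3  -6.  -55.1  33.4 -38.6   4.2] [-0.02786519  0.23094155 -2.65633987] (array([-0.1492,  0.1203,  0.1179]), 'head', np.float64(-1.0799999999999998), 'up', array([0.005, 0.038, 0.999]))
  row [0.369, -0.03, 0.182]
  row [0.671, -0.042, 0.324]
  row [0.789, -0.053, 0.457]
  row [0.74, -0.075, 0.75]
-- new call
  row [-0.009, -0.031, 0.397]
```

Emit:
drive_tool:
  increments:
    - [[-0.8, 0.12, 0, 0.06, 0], [-0.8, 0.3, 0, 0.15, 0], [-0.8, 0.5, -0.01, 0.25, 0], [-0.8, 0.67, -0.01, 0.33, 0], [-0.8, 0.67, -0.01, 0.33, 0]]

```text
time_s: 38.12
tcp_pos: [0.5161, 0.1839, 0.1656]
eef_rot: [175.7, -20.9, 2.1]
contact_force: [-0.3, -1.6, -3.0]
gripper_width: 0.0429
gripper_force: 25.0
```

Run:
```python
from h import *
s=r.get_state();Rm=R.from_euler("xyz",s["eef_rot"],degrees=True)
print(s["tcp_pos"],s["joints"].round(1),s["contact_force"],eleph(s))
plan([tcp_for([-.041,.122,.10],Rm),tcp_for([-.037,.122,.085],Rm),tcp_for([-.034,.122,.065],Rm),tcp_for([-.018,.122,.02],Rm)])
```

```text
[0.51609301 0.18390822 0.16560488] [ 49.2   2.9 -48.4  35.5 -32.4  12.9] [-0.26571493 -1.64598223 -2.99538973] (array([-0.059 ,  0.1191,  0.1096]), 'head', np.float64(-1.0799999999999998), 'up', array([0.004, 0.037, 0.999]))
  row [0.111, -0.035, 0.126]
  row [0.098, -0.045, 0.254]
  row [0.062, -0.057, 0.419]
  row [0.053, -0.087, 0.815]
```

Emit:
drive_tool:
  increments:
    - [[-0.8, 0.06, -0.01, 0.06, 0], [-0.8, 0.12, -0.02, 0.12, 0], [-0.8, 0.12, -0.02, 0.12, 0]]

```text
time_s: 38.5
tcp_pos: [0.5332, 0.1852, 0.1554]
eef_rot: [175.6, -20.8, 2.2]
contact_force: [0.6, -0.5, -2.9]
gripper_width: 0.0429
gripper_force: 25.0
```

Emit:
drive_tool:
  increments:
    - [[-0.8, -0.01, -0.01, 0.06, 0], [-0.8, -0.02, -0.02, 0.13, 0], [-0.8, -0.02, -0.02, 0.13, 0]]

```text
time_s: 38.88
tcp_pos: [0.5357, 0.1859, 0.1391]
eef_rot: [175.6, -20.7, 2.2]
contact_force: [0.1, -0.5, -2.5]
gripper_width: 0.0434
gripper_force: 25.0
```

Emit:
drive_tool:
  increments:
    - [[-0.8, -0.02, -0.01, 0.08, 0], [-0.8, -0.03, -0.01, 0.16, 0], [-0.8, -0.03, -0.01, 0.16, 0]]

```text
time_s: 39.25
tcp_pos: [0.5394, 0.1857, 0.1203]
eef_rot: [175.6, -20.7, 2.2]
contact_force: [-0.2, -1.1, -2.5]
gripper_width: 0.0428
gripper_force: 25.0
```

No contact so far, and the elephant has cleared the front wall. I continue down to just above the mat.

Emit:
drive_tool:
  increments:
    - [[-0.8, 0, -0.01, 0.1, 0], [-0.8, 0, -0.02, 0.2, 0], [-0.8, 0, -0.03, 0.3, 0], [-0.8, 0, -0.03, 0.37, 0], [-0.8, 0, -0.03, 0.37, 0]]

```text
time_s: 39.88
tcp_pos: [0.5557, 0.1865, 0.0792]
eef_rot: [175.6, -20.8, 2.2]
contact_force: [-0.5, -0.3, -2.6]
gripper_width: 0.0431
gripper_force: 25.0
```

Run:
```python
from h import *
s=r.get_state();Rm=R.from_euler("xyz",s["eef_rot"],degrees=True)
print(s["tcp_pos"],s["contact_force"],eleph(s))
plan([tcp_for([-.018,.122,.012],Rm),tcp_for([-.018,.122,.008],Rm)])
```

```text
[0.55568051 0.18648932 0.07919947] [-0.45086872 -0.26493464 -2.60010076] (array([-0.0194,  0.1199,  0.0232]), 'head', np.float64(-1.0699999999999998), 'up', array([0.006, 0.039, 0.999]))
  row [-0.022, -0.025, 0.09]
  row [-0.034, -0.027, 0.121]
```

Emit:
drive_tool:
  increments:
    - [[-0.8, -0.01, -0.01, 0.05, 0], [-0.8, -0.025, -0.02, 0.095, 0], [-0.8, -0.025, -0.02, 0.095, 0]]

```text
time_s: 40.25
tcp_pos: [0.557, 0.1885, 0.0679]
eef_rot: [175.6, -20.8, 2.2]
contact_force: [0.1, -0.4, -2.7]
gripper_width: 0.0427
gripper_force: 25.0
```

Emit:
drive_tool:
  increments:
    - [[-0.8, -0.005, 0, 0.015, 0], [-0.8, -0.01, 0, 0.03, 0], [-0.8, -0.01, 0, 0.03, 0]]

```text
time_s: 40.62
tcp_pos: [0.5584, 0.1892, 0.0662]
eef_rot: [175.7, -21.1, 2.2]
contact_force: [-6.5, -1.4, 10.2]
gripper_width: 0.043
gripper_force: 25.0
```

Emit:
drive_tool:
  increments:
    - [[-0.3, 0.005, 0, -0.01, 0], [-0.02, 0.005, 0, -0.01, 0], [0.1, 0.005, 0, -0.01, 0], [0.3, 0.005, 0, -0.01, 0], [0.35, 0.005, 0, -0.01, 0]]
  squeeze: 5

```text
time_s: 41.25
tcp_pos: [0.557, 0.1886, 0.0648]
eef_rot: [175.7, -20.8, 2.2]
contact_force: [0.5, -0.2, -0.3]
gripper_width: 0.058
gripper_force: 0.0
```

Emit:
drive_tool:
  increments:
    - [[0.35, 0, 0, 0, 0], [0.35, 0, 0, 0, 0]]

```text
time_s: 41.5
tcp_pos: [0.557, 0.1887, 0.0649]
eef_rot: [175.7, -20.8, 2.2]
contact_force: [0.9, -0.2, 0.3]
gripper_width: 0.0592
gripper_force: 0.0
```

Run:
```python
from h import *
s=r.get_state();print(s["tcp_pos"],s["contact_force"],s["gripper_width"],s["moment"])
a=capture("top")[:,:,::-1];b=capture("side")[:,:,::-1];cv2.imwrite("pics/t10f.png",a);cv2.imwrite("pics/s10f.png",b)
```

```text
[0.55696979 0.18867029 0.06490163] [ 0.92418081 -0.2015287   0.30814156] 0.05918479232510206 [ 0.24426875  1.22728232 -0.03076639]
```

Emit:
drive_tool:
  increments:
    - [[0.35, 0, 0, -0.1, 0], [0.35, 0, 0, -0.3, 0], [0.35, 0, 0, -0.5, 0], [0.35, 0, 0, -0.7, 0], [0.35, 0, 0, -0.9, 0]]

```text
time_s: 42.22
tcp_pos: [0.5179, 0.1958, 0.1663]
eef_rot: [175.7, -20.8, 2.2]
contact_force: [0.3, 0.1, 1.6]
gripper_width: 0.0592
gripper_force: 0.0
```

Emit:
drive_tool:
  increments:
    - [[0.35, 0, 0, -0.4, 0], [0.35, 0, 0, -0.8, 0], [0.35, 0, 0, -1, 0], [0.35, 0, 0, -1, 0]]

```text
time_s: 42.72
tcp_pos: [0.4757, 0.2039, 0.2797]
eef_rot: [175.9, -20.9, 2.2]
contact_force: [-0.4, 0.1, -0.9]
gripper_width: 0.0589
gripper_force: 0.0
```

Emit:
drive_tool:
  increments:
    - [[0.35, 0.1, -0.4, -0.3, 0], [0.35, 0.2, -0.8, -0.6, 0], [0.35, 0.2, -0.99, -0.6, 0], [0.35, 0.2, -0.99, -0.6, 0]]

```text
time_s: 43.22
tcp_pos: [0.4708, 0.3274, 0.3424]
eef_rot: [175.5, -20.7, 2.3]
contact_force: [-0.1, -0.1, -0.7]
gripper_width: 0.0593
gripper_force: 0.0
```

Emit:
drive_tool:
  increments:
    - [[0.35, 0, -0.4, 0, 0], [0.35, 0, -0.8, 0, 0], [0.35, 0, -0.99, 0, 0], [0.35, 0, -0.99, 0, 0]]

```text
time_s: 43.72
tcp_pos: [0.4696, 0.445, 0.3342]
eef_rot: [175.5, -20.7, 2.3]
contact_force: [0.3, 0.1, -1.0]
gripper_width: 0.0592
gripper_force: 0.0
```

Run:
```python
from h import *
s=r.get_state();print(s["tcp_pos"],s["contact_force"],s["time_s"])
a=capture("top")[:,:,::-1];b=capture("side")[:,:,::-1];cv2.imwrite("pics/t11f.png",a);cv2.imwrite("pics/s11f.png",b)
u=cv2.resize(a[165:315,150:370],(792,540),interpolation=cv2.INTER_CUBIC);cv2.imwrite("pics/v10.png",u)
```

```text
[0.46955924 0.44500307 0.3342189 ] [ 0.34025275  0.08120414 -0.98612293] 43.725
```

View pics/v10.png

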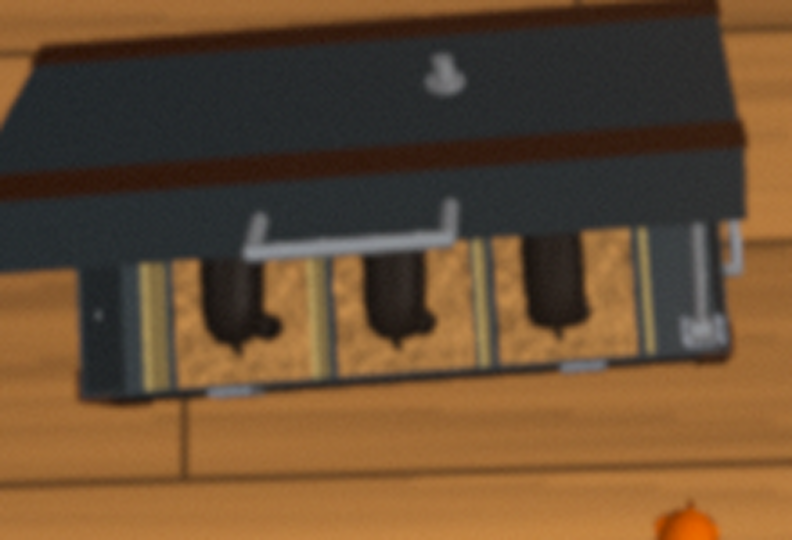

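The final crop shows the third elephant at (235,295), upright on the mat and parallel to the other two. The lid's handle is at (350,246), within a pixel or so of where 0.873 rad predicts it, and the arm is clear.

```bash
python3 -c "
from plant import job
print(job.close_job())"
```

```text
the job is handed in; nothing more can be done
None
```

I handed the job in at about 44 s: the lid rests propped open on the rod, and the carved elephant stands upright on the mat in the left-hand bay, parallel to the other two. The lid's angle matches the rod being seated in the catch, but I did not see the tip in the catch itself. One move to get the tool leaning jolted the wrist sensor to about 100 N, under the 120 N limit, and took one joint to the end of its range.

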